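Refit the hinged cover of a board-test fixture with its hinge pin

ROBOT

A 6-joint arm with a two-finger parallel gripper is mounted at the origin on the work surface. World frame = base frame: x ahead of the robot, y to its left, z up, the work surface at z = 0. Lengths are in m, angles in rad, forces in N, time in s.
With the tool pointing down it reaches from about 0.4 to 0.925 m from the base axis. Payload 3.4 kg.
Tool frame: the origin (TCP) lies midway between the tips of the shut fingers; the grasp point (between the pads) lies behind it (manip.tcp_to_grasp is the z of the grasp point in the tool frame, in m); z points along the fingers, y is the direction in which the jaws open and shut (so a half turn about z gives the same grasp; the last joint's range is limited). The gripper opens to 85 mm and grips with 20 to 120 N. Pads are 22 mm wide; open, the fingers measure 114 mm over their backs; the gripper's body (76 mm by 85 mm) begins 54 mm behind the grasp point. The pads swing forward as they close: fully open they stand 13 mm farther back than shut.
Start: joints at [-1.308, 0.307, 1.506, -0, 1.328, -0.073], TCP at [0.189, -0.543, 0.231] pointing down, gripper open.
Joint ranges: [-3.12, 3.12], [-1.05, 2.28], [0.14, 2.33], [-1.42, 4.57], [0.1, 2.73], [-2.68, 2.68]. Speed limits (rad/s): [2.57, 2.57, 3.14, 3.14, 3.14, 3.14].

INTERFACE

Orientations are given as [roll, pitch, yaw] about the fixed x, y, z axes, in that order (R = Rz(yaw) Ry(pitch) Rx(roll)).
In Python, from bench import readout, vision, manip gives the robot as it stands.
- The arm moves only by the tool jog_arm, never from a script. Its argument "rows" is a list of rows, each a list of 7 numbers: the shift along the world's x, y, z in mm, then the turn, a rotation vector about the world's x, y, z in rad, then the finger opening in mm, from 0 to 85.4. In form: [[tx, ty, tz, wx, wy, wz, claw], ...]. A call has exactly 10 rows; each row shifts and turns the commanded pose from where the row before left it; what a row does not reach is not made up. A row lasts 1/10 s, in which the tool goes at most 50 mm and 8.59 degrees, less where a joint would pass 70% of its speed; a pose out of reach is approached as far as the arm can. A call is refused whole if a number of a shift passes 50 or a number of a turn 0.15, either way. A call with a gripper value outside its range is refused whole. The fingers move at their own pace and stop on an object; the grip force is fixed at half the most. Time passes only in rows, so rows that do not move let the fingers close, or fill a call up. It gives the time, the measured TCP pose, the force and the opening at its end, in the units of the state.
- readout.read_state(): the state, without advancing time (a new reading comes with each control period).
- vision.grab_frame(name): name is "side" or "top" or "wrist"; returns a dict with "image" (384x512x3 uint8, blue, green, red), "z_map" (384x512 float32, m along the optical axis (not along the pixel's ray), 0 where there is no reading), "fx", "fy", "cx", "cy" (pixels), "world_from_camera" (4x4, takes a point from camera to world coordinates); the wrist camera has in their place "hand_eye" (4x4, takes a point from camera to tool coordinates, whose origin is the TCP and whose axes are the flange's). Camera axes: x right, y down, z forward; pixel columns grow to the right and rows downward; lengths in m; the calibration is good to about 2 mm. A picture is of the moment at which its call begins: read the wrist's pose just before it.
- manip.hand_in(): hands the job in, once; it reports no verdict.
The state is a dict: "time": time; "joint_pos": joint angles; "joint_velocities": joint speeds; "joint_torque": joint torques, N m; "tcp_pos": TCP position; "orientation": TCP orientation; "ft_force": force on the tool from outside, world axes, zero at the start; "ft_torque": the same for the moment, N m; "gripper_width": finger opening in m.
Only numpy, scipy, OpenCV 4.12 (cv2) and the standard library are available. Lean on these libraries where they do the work, as an engineer would, in place of code of your own. Each camera call takes 0.05 s, during which the arm holds its last target.

TASK

Refit the loose cover on the board-test fixture: set it down gently, flat on the base, with its knuckle between the two knuckles of the hinge bar, and slide it back by feel until the knuckles line up (the bar is adjustable, so its exact place is not known). Then take the hinge pin from the V-block and push it through all three knuckles from the open end until its handle's shoulder is fully home against the hinge, gently, never harder than about 3 kg (30 N). Let go of everything and leave the other things on the bench where they are.

Things in the scene. Friction and masses are not known exactly. Their poses are not given: they have to be found in the camera images.
- fixture: board-test fixture base: grey open box with a circuit board inside, screwed to the bench, 130 mm (x) by 92 mm (y) by 38 mm high; origin at the centre of its underside; +x points to its rear, where an aluminium hinge bar with two fixed knuckles is clamped on a ledge. The level rim, 38 mm up, carries the cover.
- cover: loose cover: aluminium frame plate with clear window, 146 mm (x -74 to +72.5) by 92 mm (y) by 8 mm thick, about 0.3 kg; origin on its underside below the handle. Fitted, it lies flat on the rim, origin 38 mm higher than the fixture's, axes parallel, its knuckle (rear, +x) between the fixed ones. With the knuckles in line its rear edge is 1.5 mm short of the hinge blocks' upright front faces, wherever the bar stands.
- cover_handle (a point): centre of the cover's black bridge handle: a bar 12 mm wide (x) and 12 mm high, 66 mm long between its posts (y), 42 mm above the cover's underside, 28 mm of free height beneath the bar; axes as the cover's
- cover_knuckle (a point): middle of the cover's knuckle, on its bore axis (x 84, y 0, z 11 mm in the cover's frame); 20 mm diameter, 34 mm long, bore 12 mm, axis along y; between the fixed knuckles it has 3 mm of play at each side. With the cover slid back and eased off 1.5 mm, it shows where the hinge axis is.
- pin_grip (a point): centre of the hinge pin's black handle, 18 mm square in section and 50 mm long (along y); 25 mm behind the shoulder; axes as the pin's, z up as it lies in the V-block, axis 45 mm above the bench. Pin mass about 75 g.
- pin_shoulder (a point): shoulder of the hinge pin, on its axis, where the handle (18 mm square, towards the pin's -y) meets the steel shaft (10 mm diameter, 84 mm long, towards +y). Fully home, it bears on the mouth of the open knuckle, 44 mm towards the fixture's -y from the hinge's middle.
- pin_tip (a point): tip of the pin's shaft, on its axis, 84 mm from the shoulder (+y); the last 2.5 mm taper from 10 mm to 8 mm diameter
- vblock: steel V-block, 44 mm (x) by 60 mm (y) by 46 mm high, fixed, with the pin lying in its V along y, handle overhanging the -y end; origin at the centre of its underside
- pin: the whole hinge pin (see its three points); origin at the shoulder
- screwdriver: bystander: green-handled screwdriver, 190 mm, lying on the bench; origin at its underside
- tweezers: bystander: steel tweezers, 120 mm, lying between fixture and V-block; origin at its underside
- solder_reel: bystander: upright reel of wire, 60 mm diameter, 48 mm high; origin at its underside
- flux: bystander: small white bottle, 36 mm diameter, 85 mm high; origin at its underside
- multimeter: bystander: hand multimeter, 150 by 78 by 37 mm; origin at its underside
- spare_board: bystander: spare circuit board, 85 by 55 mm; origin at its underside
- parts_tray: bystander: small open plastic tray, 85 by 60 by 28 mm; origin at its underside
- brush: bystander: cleaning brush, 160 mm, lying behind the cover's place; origin at its underside
- hinge_front (a point): middle of the hinge axis with the hinge bar clamped fully forward (x 76, y 0, z 49 mm in the fixture's frame; axes as the fixture's); the axis runs along y. The bar is clamped through slots: it really stands anywhere from here to 20 mm farther back (+x), parallel, and its setting is not reported. It stays where it is; find its true place by feel or by eye.
- mouth_front (a point): centre of the open knuckle's mouth with the bar fully forward (x 76, y -44, z 49 mm in the fixture's frame). Both knuckles are 20 mm diameter, 24 mm long (y -44 to -20 and +20 to +44 mm), bores 12 mm. The +y one is closed by an end cap, so the pin enters at this end, moving to +y. The blocks under them have upright front faces 10 mm ahead (-x) of the axis, up to 6.5 mm below it.
There are look-alikes about, which are no part of the job. Of the things shaped like the pin, the black one is meant.

How it is judged:
By the outcome, as a careful person would: the job done as asked, in the order asked, and still so for the second after the job is handed in, with the robot touching nothing.
It also fails if it takes over 61 s, if anything falls off the work surface, if the arm or the gripper's body presses on something with over 40 N, if the wrist force passes 120 N, or if a joint passes its speed limit or range.

## Working session

There is one attempt and no reset: what is moved stays moved. The work goes in short steps, Python scripts to look and compute and a tool call to move; the robot and the scene stay as the last step left them, time stands still between calls to the robot, and variables do not carry over. Pictures are saved under pics/ and viewed, and the job is handed in when it is done.

Besides the shell and the picture viewer there is one more tool, called by a JSON object that holds its "method" and its "body", one argument or row to a line. jog_arm: Moves the arm, as the interface text tells. Its arguments: {"type":"object","properties":{"rows":{"type":"array","items":{"type":"array","items":{"type":"number"}}}},"required":["rows"]}

```bash
ls; mkdir -p pics; python3 - <<'E'
from bench import readout, vision, manip
import cv2, numpy as np, pickle
print(readout.read_state(), manip.tcp_to_grasp)
d={}
for n in ["side","top","wrist"]:
    f=vision.grab_frame(n); d[n]=f
    cv2.imwrite(f"pics/{n}0.png",cv2.resize(f["image"],(800,600),interpolation=cv2.INTER_CUBIC))
    print(n,f["fx"],f["fy"],f["cx"],f["cy"],f.get("world_from_camera",f.get("hand_eye")))
pickle.dump(d,open("d0.pkl","wb"))
E
```

```text
pics
{'time': 0.0, 'joint_pos': array([-1.30852211e+00,  3.07562812e-01,  1.50768122e+00,  1.78562229e-05,
        1.32842851e+00, -7.34947101e-02]), 'joint_velocities': array([-0.00118942,  0.00117973,  0.00014026, -0.00023216, -0.000657  ,
       -0.00090799]), 'joint_torque': array([ 3.81173104e-04, -4.57542729e+01, -2.51909012e+01, -3.87197713e-05,
        1.32086239e-02, -4.99291573e-06]), 'tcp_pos': array([ 0.18926011, -0.5422045 ,  0.23038395]), 'orientation': array([-3.13951965e+00, -1.70001930e-04,  3.35764446e-01]), 'ft_force': array([-0.29589602, -0.4860858 ,  0.36134473]), 'ft_torque': array([ 0.03604905, -0.02624014, -0.01436501]), 'gripper_width': 0.08509537086105903} -0.0187
side 479.5820290698586 479.5820290698586 256.56992808182633 192.39390049354836 [[ 0.99672719 -0.06238319  0.05141242  0.412078  ]
 [-0.07958641 -0.6457462   0.75939308 -0.95165414]
 [-0.01417399 -0.76099946 -0.64859765  0.88996076]
 [ 0.          0.          0.          1.        ]]
top 474.04848527642986 474.04848527642986 247.61655220077193 187.66742666445055 [[-1.26646471e-03 -9.97356234e-01  7.26563105e-02  4.07232256e-01]
 [-9.99863801e-01  2.45852484e-03  1.63197505e-02 -8.77828027e-03]
 [-1.64552322e-02 -7.26257465e-02 -9.97223509e-01  1.30721046e+00]
 [ 0.00000000e+00  0.00000000e+00  0.00000000e+00  1.00000000e+00]]
wrist 295.7867177288094 295.7867177288094 254.80020784820653 192.67392039395205 [[ 1.68586992e-04 -9.53512367e-01 -3.01353842e-01  7.68749520e-02]
 [ 9.99999937e-01  6.68843164e-05  3.47803625e-04  6.10455387e-04]
 [-3.11479212e-04 -3.01353882e-01  9.53512318e-01 -1.43356383e-01]
 [ 0.00000000e+00  0.00000000e+00  0.00000000e+00  1.00000000e+00]]
```

View pics/top0.png

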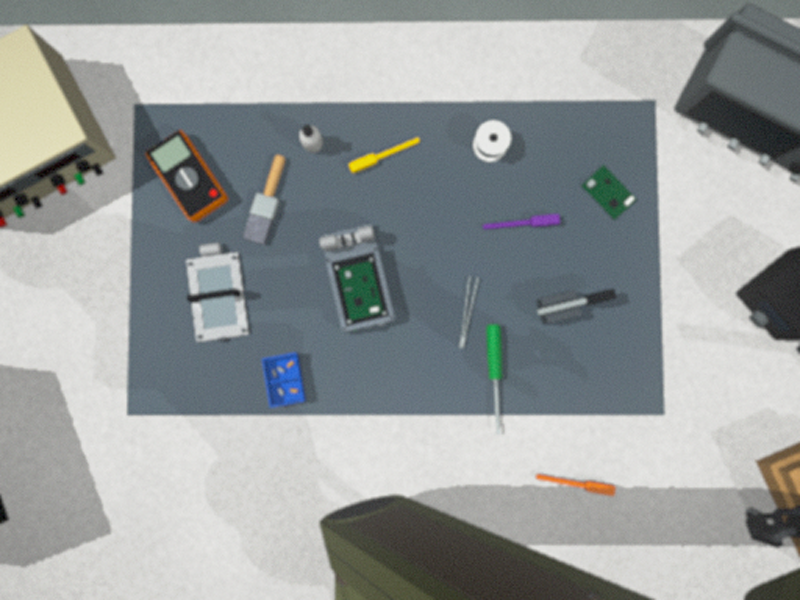

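View pics/side0.png

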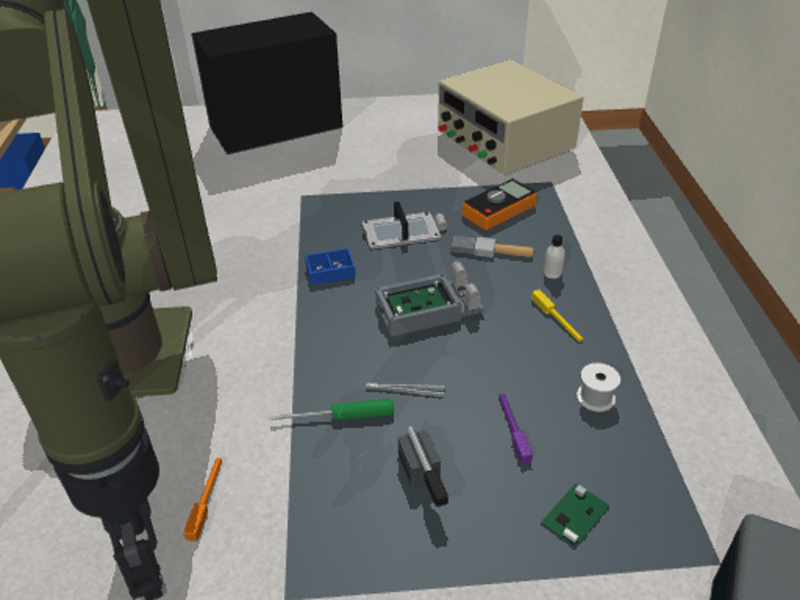

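The top view shows the cover at (215,295), the fixture at (360,285) with its hinge at (347,238), and the V-block with the black-handled pin at (575,303). The similar purple, yellow and orange tools don't lie in the V-block. I'll confirm this in an enlarged crop and measure coarsely.

```bash
cat > h.py <<'E'
import cv2, numpy as np, pickle
from scipy.spatial.transform import Rotation as R
def cloud(f,st=None):
    z=f["z_map"];v,u=np.mgrid[:z.shape[0],:z.shape[1]]
    P=np.stack([(u-f["cx"])/f["fx"]*z,(v-f["cy"])/f["fy"]*z,z],-1)
    if "world_from_camera" in f: T=f["world_from_camera"]
    else:
        W=np.eye(4);W[:3,:3]=R.from_euler('xyz',st["orientation"]).as_matrix();W[:3,3]=st["tcp_pos"]
        T=W@f["hand_eye"]
    P=P@T[:3,:3].T+T[:3,3]; P[z==0]=np.nan
    return P,T
def crop(img,x0,y0,x1,y1,name,W=800,H=600):
    c=img[y0:y1,x0:x1]; s=min(W/c.shape[1],H/c.shape[0])
    cv2.imwrite(name,cv2.resize(c,None,fx=s,fy=s,interpolation=cv2.INTER_CUBIC)); print(name,s)
E
python3 - <<'E'
from h import *
d=pickle.load(open("d0.pkl","rb"))
f=d["top"];P,T=cloud(f)
crop(f["image"],110,140,410,220,"pics/c1.png")
def reg(name,u0,v0,u1,v1,zl,zh):
    q=P[v0:v1,u0:u1].reshape(-1,3);m=(q[:,2]>zl)&(q[:,2]<zh);q=q[m]
    r=cv2.minAreaRect((q[:,:2]*1000).astype(np.float32))
    print(name,len(q),"rect",r,"z",np.percentile(q[:,2],[5,50,95]))
# 512-scale pixel = /1.5625
reg("cover",115,155,162,222,.006,.2)
reg("handle",115,155,162,222,.03,.2)
reg("fixture",200,140,258,215,.015,.2)
reg("fix rim",200,140,258,215,.033,.042)
reg("hinge",200,140,258,215,.044,.2)
reg("vblock",340,183,400,208,.02,.2)
reg("bench",280,60,300,70,-.1,.2)
E
```

```text
pics/c1.png 2.6666666666666665
cover 1591 rect ((502.16748046875, 315.0390930175781), (183.34811401367188, 128.32937622070312), 0.37121084332466125) z [0.00634565 0.00949146 0.04852576]
handle 156 rect ((498.3306884765625, 313.73492431640625), (12.566444396972656, 86.85733795166016), 8.17542552947998) z [0.04183568 0.04864606 0.05295884]
fixture 2166 rect ((527.58544921875, 64.5003890991211), (178.93399047851562, 92.32814025878906), 13.613385200500488) z [0.01932103 0.0296397  0.0558048 ]
fix rim 527 rect ((518.7763671875, 62.162353515625), (159.6380157470703, 91.96599578857422), 13.289743423461914) z [0.03352818 0.03793781 0.04146932]
hinge 159 rect ((527.0258178710938, 65.72797393798828), (160.5065460205078, 90.19561767578125), 13.418700218200684) z [0.04528899 0.05790576 0.06259506]
vblock 574 rect ((483.2783203125, -307.96649169921875), (45.16004180908203, 133.22201538085938), 13.957864761352539) z [0.04037578 0.04829479 0.05642846]
bench 200 rect ((849.0337524414062, -105.72589874267578), (53.806339263916016, 28.932876586914062), 89.15061950683594) z [-0.00299338  0.00142466  0.00611471]
```

View pics/c1.png

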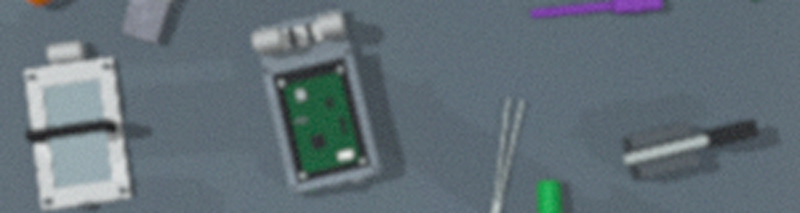

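The crop confirms it: the thing lying in the V-block has a black handle (735,132) and a steel shaft (660,152), so it is the pin. The purple (600,8), yellow and orange ones are look-alikes. I'll move to a wrist view over the pin while turning the tool.

{"method": "jog_arm", "body": {
  "rows": [
    [29, 25, -3, 0, 0, 0.148, 85],
    [29, 25, -3, 0, 0, 0.148, 85],
    [29, 25, -3, 0, 0, 0.148, 85],
    [29, 25, -3, 0, 0, 0.148, 85],
    [29, 25, -3, 0, 0, 0.148, 85],
    [29, 25, -3, 0, 0, 0.148, 85],
    [29, 25, -3, 0, 0, 0.148, 85],
    [29, 25, -3, 0, 0, 0.148, 85],
    [29, 25, -3, 0, 0, 0.148, 85],
    [29, 25, -3, 0, 0, 0.148, 85]
  ]
}}

```text
time: 1.15
tcp_pos: [0.4803, -0.2916, 0.201]
orientation: [-3.141, -0.0, 1.822]
ft_force: [-0.2, -1.3, 0.2]
gripper_width: 0.0851
```

```bash
cat > snap.py <<'E'
import sys
from h import *
from bench import readout, vision
k=sys.argv[1]
st=readout.read_state(); f=vision.grab_frame("wrist")
pickle.dump((st,f),open(f"w{k}.pkl","wb"))
print(st["time"],st["tcp_pos"],st["orientation"],st["ft_force"],st["gripper_width"])
crop(f["image"],0,0,512,384,f"pics/w{k}.png")
E
python3 snap.py 1
```

```text
1.15 [ 0.48030888 -0.29158727  0.20095638] [-3.14123160e+00 -3.22901558e-04  1.82195059e+00] [-0.16082308 -1.30106749  0.16897581] 0.08505107888807488
pics/w1.png 1.5625
```

View pics/w1.png

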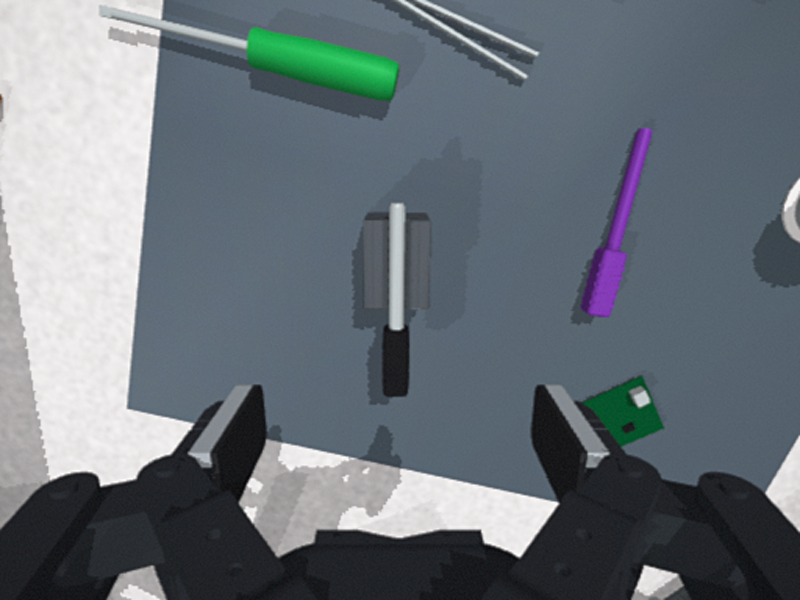

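Pin tip is at (398,204), shoulder at (397,328) and handle end at (395,395); the purple tool is a look-alike. Next is the fixture.

{"method": "jog_arm", "body": {
  "rows": [
    [6, 39, 0, 0, 0, 0, 85],
    [6, 39, 0, 0, 0, 0, 85],
    [6, 39, 0, 0, 0, 0, 85],
    [6, 39, 0, 0, 0, 0, 85],
    [6, 39, 0, 0, 0, 0, 85],
    [6, 39, 0, 0, 0, 0, 85],
    [6, 39, 0, 0, 0, 0, 85],
    [6, 39, 0, 0, 0, 0, 85],
    [6, 39, 0, 0, 0, 0, 85],
    [6, 39, 0, 0, 0, 0, 85]
  ]
}}

```text
time: 2.2
tcp_pos: [0.5392, 0.0985, 0.2011]
orientation: [-3.141, 0.0, 1.815]
ft_force: [0.1, -0.3, -0.2]
gripper_width: 0.0852
```

```bash
python3 snap.py 2
```

```text
2.2 [0.53924281 0.09850135 0.20112314] [-3.14114764e+00  7.92586188e-05  1.81517198e+00] [ 0.1234929  -0.29732331 -0.16053985] 0.08515823821636166
pics/w2.png 1.5625
```

View pics/w2.png

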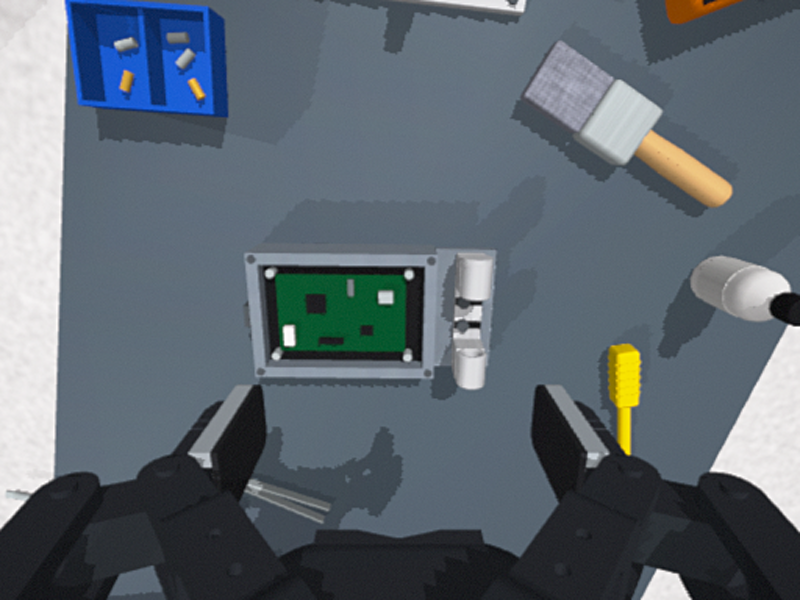

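{"method": "jog_arm", "body": {
  "rows": [
    [-3, 26, 0, 0, 0, -0.01, 85],
    [-3, 26, 0, 0, 0, -0.01, 85],
    [-3, 26, 0, 0, 0, -0.01, 85],
    [-3, 26, 0, 0, 0, -0.01, 85],
    [-3, 26, 0, 0, 0, -0.01, 85],
    [-3, 26, 0, 0, 0, -0.01, 85],
    [-3, 26, 0, 0, 0, -0.01, 85],
    [-3, 26, 0, 0, 0, -0.01, 85],
    [-3, 26, 0, 0, 0, -0.01, 85],
    [-3, 26, 0, 0, 0, -0.01, 85]
  ]
}}

```text
time: 3.25
tcp_pos: [0.5092, 0.3576, 0.201]
orientation: [-3.141, 0.0, 1.715]
ft_force: [-0.0, 0.5, 1.2]
gripper_width: 0.0851
```

```bash
python3 snap.py 3
```

```text
3.25 [0.50919667 0.35763032 0.2009713 ] [-3.14096302e+00  4.17412467e-04  1.71479136e+00] [-0.0075168   0.54887     1.17855295] 0.08508127139371689
pics/w3.png 1.5625
```

View pics/w3.png

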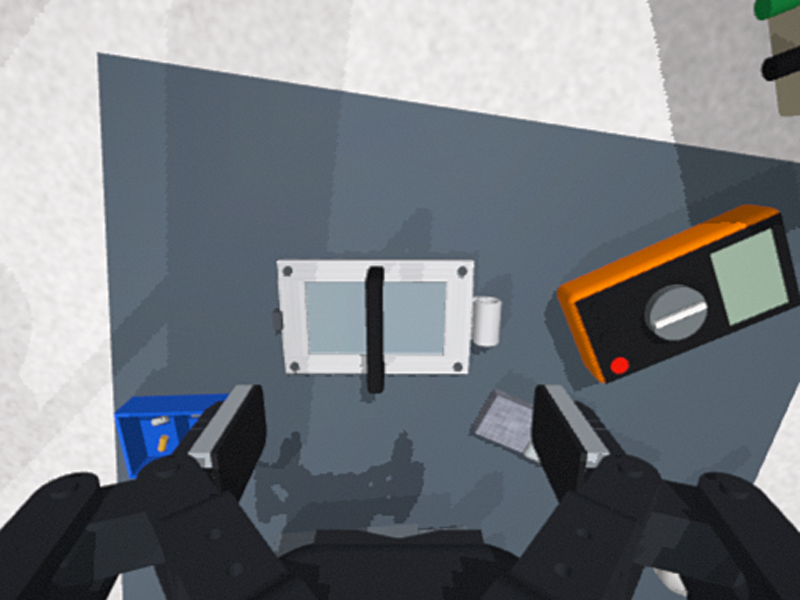

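```bash
cat >> h.py <<'E'
def ray(f,st,u,v,z):
    "pixel (native) -> world at height z"
    _,T=cloud(f,st)
    d=T[:3,:3]@np.array([(u-f["cx"])/f["fx"],(v-f["cy"])/f["fy"],1.]);o=T[:3,3]
    return o+d*(z-o[2])/d[2]
def cor(f,st,pts,z,s=1.5625):
    return np.array([ray(f,st,(u+.5)/s-.5,(v+.5)/s-.5,z) for u,v in pts])
E
python3 - <<'E'
from h import *
np.set_printoptions(precision=4,suppress=True)
def load(k): return pickle.load(open(f"w{k}.pkl","rb"))
st,f=load(3); P,T=cloud(f,st)
crop(f["image"],170,160,330,260,"pics/c3.png")
st2,f2=load(2); P2,_=cloud(f2,st2); crop(f2["image"],150,150,330,255,"pics/c2.png")
st1,f1=load(1); P1,_=cloud(f1,st1); crop(f1["image"],210,120,300,260,"pics/c1w.png")
def reg(P,u0,v0,u1,v1,zl,zh,n):
    q=P[v0:v1,u0:u1].reshape(-1,3);q=q[(q[:,2]>zl)&(q[:,2]<zh)]
    print(n,len(q),cv2.minAreaRect((q[:,:2]*1000).astype(np.float32)),np.percentile(q[:,2],[5,50,95]))
reg(P,170,160,310,256,.04,.06,"bar"); reg(P,170,160,310,256,.004,.013,"plate")
reg(P,170,160,310,256,.015,.025,"knuckle")
reg(P2,150,150,330,255,.034,.042,"rim"); reg(P2,285,150,330,255,.045,.07,"hinge")
reg(P1,210,120,300,260,.042,.1,"pin")
reg(P,20,100,50,130,-.05,.05,"bench")
E
```

```text
pics/c3.png 5.0
pics/c2.png 4.444444444444445
pics/c1w.png 4.285714285714286
bar 830 ((498.2490539550781, 311.8987731933594), (12.072067260742188, 85.43094635009766), 8.341973304748535) [0.0459 0.0484 0.0497]
plate 8191 ((501.8165283203125, 311.59271240234375), (165.2788848876953, 93.32515716552734), 8.010683059692383) [0.0053 0.0078 0.0099]
knuckle 199 ((536.50341796875, 326.77276611328125), (80.4144515991211, 77.89070129394531), 15.919283866882324) [0.0157 0.0194 0.0223]
rim 3334 ((522.9100341796875, 60.769691467285156), (170.07460021972656, 92.74982452392578), 13.411197662353516) [0.035  0.0386 0.0399]
hinge 969 ((595.4979858398438, 79.84354400634766), (19.830612182617188, 91.39661407470703), 13.36375904083252) [0.0496 0.058  0.0602]
pin 3402 ((482.91943359375, -310.5863037109375), (43.95023727416992, 133.58175659179688), 13.751569747924805) [0.0448 0.0474 0.0551]
bench 898 ((254.36476135253906, 380.7990417480469), (41.337440490722656, 31.750600814819336), 8.26736068725586) [-0.0005  0.0007  0.0019]
```

View pics/c3.png

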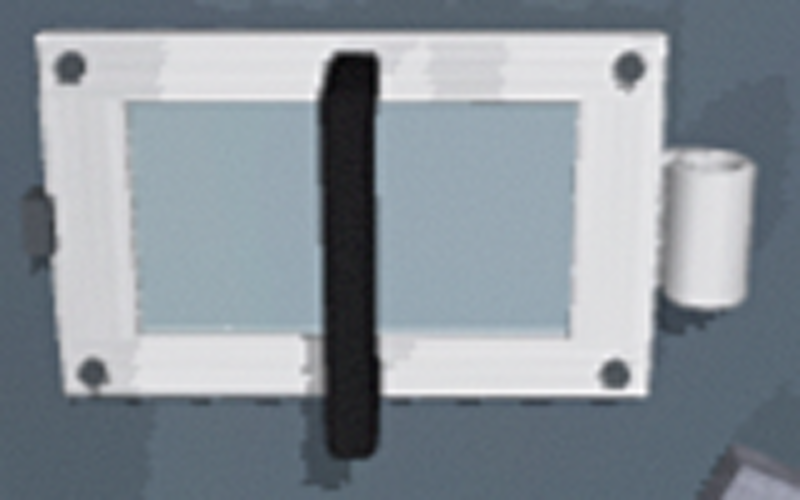

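View pics/c2.png

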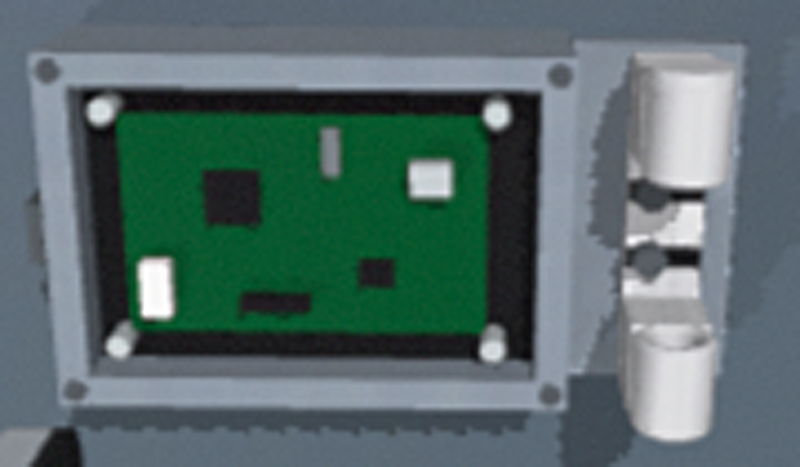

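View pics/c1w.png

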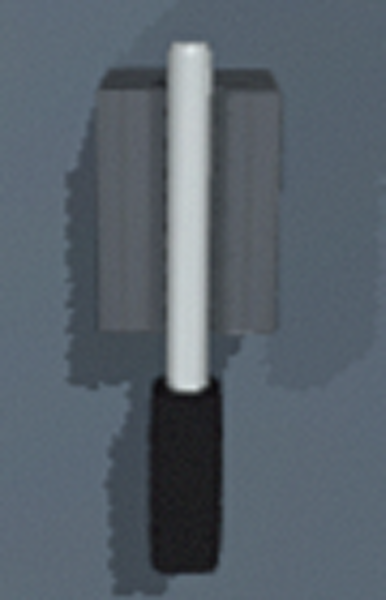

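Cover: bar centre (352,255 in the crop) → (0.498, 0.312), yaw about 8.3°. Hinge: mid (0.5955, 0.080), yaw 13.4°. Grasping the cover handle.

{"method": "jog_arm", "body": {
  "rows": [
    [-2.2, -9.1, -20, 0, 0, 0, 85],
    [-2.2, -9.1, -20, 0, 0, 0, 85],
    [-2.2, -9.1, -20, 0, 0, 0, 85],
    [-2.2, -9.1, -20, 0, 0, 0, 85],
    [-2.2, -9.1, -20, 0, 0, 0, 70],
    [0, 0, -16, 0, 0, 0, 50],
    [0, 0, -16, 0, 0, 0, 40],
    [0, 0, -16, 0, 0, 0, 40],
    [0, 0, -16, 0, 0, 0, 40],
    [0, 0, -13.7, 0, 0, 0, 40]
  ]
}}

```text
time: 4.3
tcp_pos: [0.4983, 0.3109, 0.0226]
orientation: [-3.141, 0.0, 1.715]
ft_force: [0.5, -0.1, -0.5]
gripper_width: 0.0397
```

{"method": "jog_arm", "body": {
  "rows": [
    [0, 0, 0, 0, 0, 0, 30],
    [0, 0, 0, 0, 0, 0, 15],
    [0, 0, 0, 0, 0, 0, 0],
    [0, 0, 0, 0, 0, 0, 0],
    [0, 0, 0, 0, 0, 0, 0],
    [0, 0, 0, 0, 0, 0, 0],
    [0, 0, 0, 0, 0, 0, 0],
    [0, 0, 0, 0, 0, 0, 0],
    [0, 0, 0, 0, 0, 0, 0],
    [0, 0, 0, 0, 0, 0, 0]
  ]
}}

```text
time: 5.3
tcp_pos: [0.4985, 0.3116, 0.0239]
orientation: [3.141, -0.0, 1.716]
ft_force: [-1.6, -0.9, 3.0]
gripper_width: 0.0109
```

```bash
python3 snap.py 4
```

```text
5.3 [0.49849196 0.31163691 0.02392983] [ 3.14135426e+00 -1.03414242e-04  1.71582032e+00] [-1.58921136 -0.89602079  2.98664508] 0.010930665296700923
pics/w4.png 1.5625
```

View pics/w4.png

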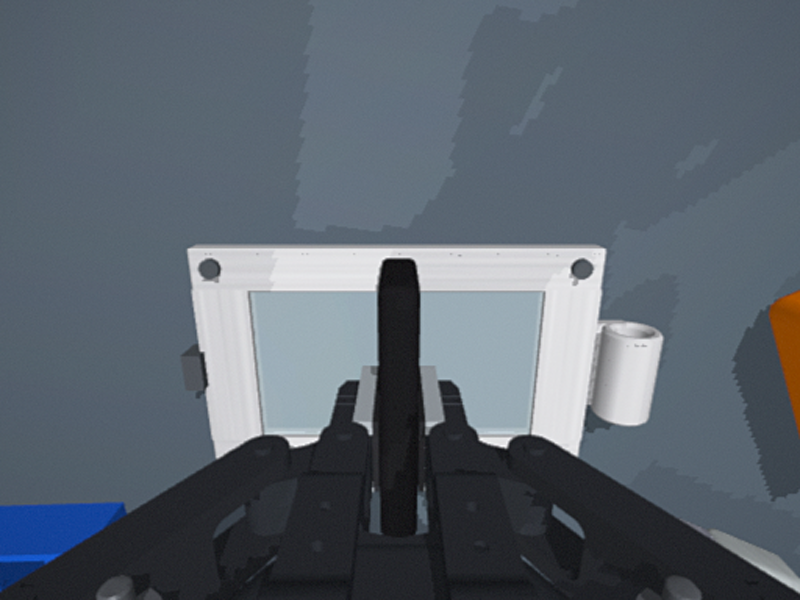

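```bash
python3 - <<'E'
from h import *
np.set_printoptions(precision=1,suppress=True)
st,f=pickle.load(open("w2.pkl","rb")); P,T=cloud(f,st)
a=0.234; ex=np.array([np.cos(a),np.sin(a)]);ey=np.array([-ex[1],ex[0]])
def ext(zl,zh,u0,v0,u1,v1,n):
    q=P[v0:v1,u0:u1].reshape(-1,3);q=q[(q[:,2]>zl)&(q[:,2]<zh)];x=q[:,:2]@ex*1e3;y=q[:,:2]@ey*1e3
    print(n,len(q),"x",np.percentile(x,[0,1,5,50,95,99,100]),"y",np.percentile(y,[0,1,5,50,95,99,100]));return q
ext(.036,.041,150,150,285,255,"rim")
ext(.054,.064,285,150,330,255,"knTop")
ext(.045,.064,285,150,330,255,"kn")
# pixel corners crop c2: scale 4.444 offset 150,150
s=4.4444
def px(pts,z): 
    r=np.array([ray(f,st,150+(u+.5)/s-.5,150+(v+.5)/s-.5,z) for u,v in pts])[:,:2]
    return np.c_[r@ex,r@ey]*1e3
print("rim corners UL UR LR LL\n",px([(29,54),(577,58),(567,408),(60,408)],.038))
print("rim holes\n",px([(47,71),(561,76),(549,394),(74,390)],.038))
# knuckle top line z=.059 : upper (+y) outer end, inner; lower inner, outer
print("kn top line\n",px([(690,60),(682,178),(672,330),(668,432)],.059))
for (p) in [(.4985,.3116)]: print(np.array(p)@ex*1e3,np.array(p)@ey*1e3)
# yaw fits
q=P[150:255,285:330].reshape(-1,3);q=q[(q[:,2]>.0575)]
print(len(q),q.mean(0)*1e3,cv2.minAreaRect((q[:,:2]*1e3).astype(np.float32)))
st,f=pickle.load(open("w3.pkl","rb"))
s=5.;r=np.array([ray(f,st,170+(u+.5)/s-.5,160+(v+.5)/s-.5,.008) for u,v in [(36,34),(667,34),(649,396),(64,396)]])
a=.145;ex=np.array([np.cos(a),np.sin(a)]);ey=np.array([-ex[1],ex[0]])
print("cover corners in own frame\n",np.c_[(r[:,:2]-[.4985,.3116])@ex,(r[:,:2]-[.4985,.3116])@ey]*1e3)
r=np.array([ray(f,st,170+(u+.5)/s-.5,160+(v+.5)/s-.5,.048) for u,v in [(357,54),(352,458)]])
print("bar ends\n",np.c_[(r[:,:2]-[.4985,.3116])@ex,(r[:,:2]-[.4985,.3116])@ey]*1e3)
E
```

```text
rim 2917 x [438.  440.5 444.3 505.  570.9 572.6 573. ] y [-108.5 -107.9 -106.4  -55.8  -16.7  -16.   -15.8]
knTop 812 x [588.1 589.1 589.7 597.1 605.5 606.7 607. ] y [-106.1 -104.6 -102.6  -37.8  -16.3  -15.   -14.8]
kn 969 x [587.9 588.1 588.6 596.5 605.8 607.1 607.7] y [-106.1 -104.6 -102.2  -38.3  -15.3  -14.9  -14.7]
rim corners UL UR LR LL
 [[ 443.2  -16.7]
 [ 573.   -16.3]
 [ 573.7 -108.1]
 [ 442.9 -109.5]]
rim holes
 [[ 447.1  -20.8]
 [ 569.3  -20.7]
 [ 568.9 -104.1]
 [ 446.9 -104.3]]
kn top line
 [[ 596.1  -12.1]
 [ 596.   -39.4]
 [ 595.9  -76.8]
 [ 596.4 -103.6]]
557.1650315545573 187.5204991802473
563 [594.3  84.6  59. ] ((595.5416870117188, 79.9371109008789), (14.670331001281738, 90.8905258178711), 13.15413761138916)
cover corners in own frame
 [[-73.4  46. ]
 [ 73.   45.9]
 [ 72.9 -46.8]
 [-73.9 -46.7]]
bar ends
 [[  2.9  50.6]
 [  0.4 -42.2]]
```

{"method": "jog_arm", "body": {
  "rows": [
    [0, 0, 15, 0, 0, 0, 0],
    [0, 0, 25, 0, 0, 0, 0],
    [0, 0, 30, 0, 0, 0, 0],
    [0, 0, 30, 0, 0, 0, 0],
    [1, -20, 0, 0, 0, 0.015, 0],
    [1, -30, 0, 0, 0, 0.015, 0],
    [1, -40, 0, 0, 0, 0.015, 0],
    [1, -40, 0, 0, 0, 0.015, 0],
    [1, -40, 0, 0, 0, 0.015, 0],
    [1, -40, 0, 0, 0, 0.015, 0]
  ]
}}

```text
time: 6.35
tcp_pos: [0.504, 0.1002, 0.1232]
orientation: [-3.141, 0.0, 1.807]
ft_force: [1.0, -0.1, -3.7]
gripper_width: 0.0109
```

{"method": "jog_arm", "body": {
  "rows": [
    [0, -25, 0, 0, 0, 0, 0],
    [0, -15, 0, 0, 0, 0, 0],
    [1, -5, 0, 0, 0, 0, 0],
    [0, 0, -12, 0, 0, 0, 0],
    [0, 0, -13, 0, 0, 0, 0],
    [0, 0, -13, 0, 0, 0, 0],
    [0, 0, -12, 0, 0, 0, 0],
    [0, 0, 0, 0, 0, 0, 0],
    [0, 0, 0, 0, 0, 0, 0],
    [0, 0, 0, 0, 0, 0, 0]
  ]
}}

```text
time: 7.35
tcp_pos: [0.506, 0.057, 0.0739]
orientation: [3.141, 0.0, 1.806]
ft_force: [-0.2, 0.2, -3.0]
gripper_width: 0.0108
```

```bash
python3 snap.py 5
```

```text
7.35 [0.50596522 0.05704641 0.07388613] [3.14072500e+00 6.90617450e-05 1.80635023e+00] [-0.19249017  0.18801445 -2.9988446 ] 0.01082511802019763
pics/w5.png 1.5625
```

View pics/w5.png

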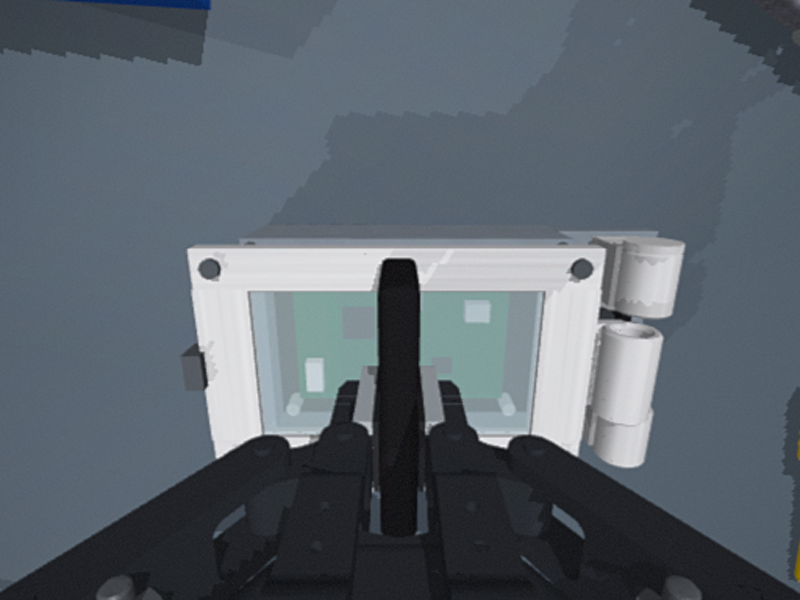

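```bash
python3 - <<'E'
from h import *
np.set_printoptions(precision=1,suppress=True)
st,f=pickle.load(open("w5.pkl","rb"))
crop(f["image"],340,140,460,310,"pics/c5.png")
a=0.235; ex=np.array([np.cos(a),np.sin(a)]);ey=np.array([-ex[1],ex[0]])
def px(pts,z): 
    r=cor(f,st,pts,z)[:,:2]; return np.c_[r@ex,r@ey]*1e3
print("cover kn ends",px([(631,324),(628,424)],.0712))
print("fixed ends",px([(655,239),(648,317),(619,466)],.059))
E
```

```text
pics/c5.png 3.5294117647058822
cover kn ends [[583.5 -40.1]
 [588.3 -78.6]]
fixed ends [[ 593.6  -13.4]
 [ 595.9  -41.9]
 [ 594.6 -105.8]]
```

View pics/c5.png

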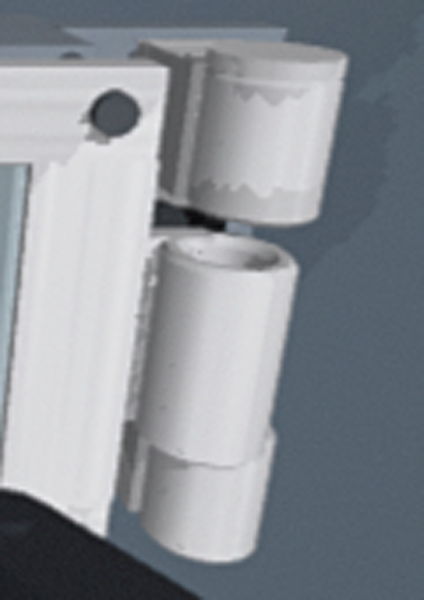

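```bash
python3 - <<'E'
from h import *
np.set_printoptions(precision=1,suppress=True)
st,f=pickle.load(open("w5.pkl","rb")); P,T=cloud(f,st)
a=0.235; ex=np.array([np.cos(a),np.sin(a)]);ey=np.array([-ex[1],ex[0]])
q=P[140:310,380:460].reshape(-1,3);q=q[q[:,2]>.045]
x=q[:,:2]@ex*1e3;y=q[:,:2]@ey*1e3;z=q[:,2]*1e3
for y0 in range(-112,-8,2):
    m=(y>=y0)&(y<y0+2)&(x>578)
    if m.sum()>3: print(y0,m.sum(),"zmax %.1f  x@top %.1f xmax %.1f"%(np.percentile(z[m],97),x[m][z[m]>np.percentile(z[m],80)].mean(),x[m].max()))
E
```

```text
-108 5 zmax 58.0  x@top 594.5 xmax 594.5
-106 71 zmax 60.2  x@top 597.7 xmax 606.6
-104 93 zmax 60.3  x@top 597.6 xmax 605.1
-102 97 zmax 60.3  x@top 596.8 xmax 605.1
-100 93 zmax 60.0  x@top 597.8 xmax 606.1
-98 93 zmax 60.1  x@top 597.2 xmax 605.1
-96 90 zmax 60.3  x@top 597.9 xmax 605.8
-94 102 zmax 60.3  x@top 597.5 xmax 606.7
-92 94 zmax 60.2  x@top 597.8 xmax 606.2
-90 95 zmax 60.2  x@top 596.9 xmax 605.0
-88 49 zmax 60.1  x@top 598.1 xmax 605.8
-86 11 zmax 60.2  x@top 599.3 xmax 606.7
-84 13 zmax 58.1  x@top 603.8 xmax 607.4
-80 47 zmax 71.7  x@top 588.2 xmax 596.2
-78 108 zmax 72.3  x@top 588.3 xmax 596.7
-76 115 zmax 72.2  x@top 588.5 xmax 597.0
-74 104 zmax 72.3  x@top 588.8 xmax 596.0
-72 126 zmax 72.1  x@top 588.7 xmax 597.1
-70 118 zmax 72.2  x@top 588.8 xmax 596.4
-68 122 zmax 72.3  x@top 588.8 xmax 596.9
-66 132 zmax 72.2  x@top 587.9 xmax 597.8
-64 127 zmax 72.1  x@top 588.7 xmax 595.7
-62 141 zmax 72.1  x@top 588.9 xmax 596.6
-60 137 zmax 72.3  x@top 588.8 xmax 595.9
-58 135 zmax 72.2  x@top 588.4 xmax 596.7
-56 137 zmax 72.1  x@top 588.9 xmax 597.5
-54 148 zmax 72.1  x@top 588.6 xmax 596.2
-52 145 zmax 72.5  x@top 588.5 xmax 596.4
-50 206 zmax 72.2  x@top 589.1 xmax 596.7
-48 261 zmax 71.7  x@top 588.9 xmax 598.2
-46 202 zmax 71.2  x@top 588.9 xmax 598.1
-44 21 zmax 59.0  x@top 597.2 xmax 604.0
-42 112 zmax 59.9  x@top 597.6 xmax 605.5
-40 125 zmax 60.1  x@top 597.1 xmax 606.3
-38 135 zmax 60.2  x@top 597.2 xmax 605.2
-36 124 zmax 60.3  x@top 597.0 xmax 606.1
-34 130 zmax 60.6  x@top 597.5 xmax 605.8
-32 136 zmax 60.5  x@top 597.2 xmax 606.8
-30 135 zmax 60.4  x@top 597.1 xmax 605.7
-28 132 zmax 60.5  x@top 597.3 xmax 606.3
-26 135 zmax 60.4  x@top 597.5 xmax 605.7
-24 146 zmax 60.2  x@top 597.6 xmax 605.6
-22 138 zmax 60.5  x@top 597.7 xmax 606.5
-20 136 zmax 60.1  x@top 597.4 xmax 607.0
-18 147 zmax 60.0  x@top 597.2 xmax 606.0
-16 161 zmax 59.7  x@top 597.5 xmax 608.3
```

Depth confirms the sideways alignment: the cover knuckle is centred at y′ −62.2 and the hinge at −62.4. It has about 8.7 mm to go back. Lowering gently.

{"method": "jog_arm", "body": {
  "rows": [
    [0, 0, -2, 0, 0, 0, 0],
    [0, 0, -2, 0, 0, 0, 0],
    [0, 0, -2, 0, 0, 0, 0],
    [0, 0, -2, 0, 0, 0, 0],
    [0, 0, -1, 0, 0, 0, 0],
    [0, 0, -1, 0, 0, 0, 0],
    [0, 0, -0.5, 0, 0, 0, 0],
    [0, 0, -0.5, 0, 0, 0, 0],
    [0, 0, -0.3, 0, 0, 0, 0],
    [0, 0, 0, 0, 0, 0, 0]
  ]
}}

```text
time: 8.4
tcp_pos: [0.5054, 0.0566, 0.0623]
orientation: [-3.142, -0.0, 1.806]
ft_force: [-0.6, -0.4, -3.1]
gripper_width: 0.0108
```

{"method": "jog_arm", "body": {
  "rows": [
    [0, 0, -0.2, 0, 0, 0, 0],
    [0, 0, -0.2, 0, 0, 0, 0],
    [0, 0, -0.2, 0, 0, 0, 0],
    [0, 0, -0.1, 0, 0, 0, 0],
    [0, 0, -0.1, 0, 0, 0, 0],
    [0, 0, 0, 0, 0, 0, 0],
    [0, 0, 0, 0, 0, 0, 0],
    [0, 0, 0, 0, 0, 0, 0],
    [0, 0, 0, 0, 0, 0, 0],
    [0, 0, 0, 0, 0, 0, 0]
  ]
}}

```text
time: 9.4
tcp_pos: [0.5055, 0.0566, 0.0619]
orientation: [3.141, 0.0, 1.806]
ft_force: [-2.0, 0.2, 5.8]
gripper_width: 0.0106
```

{"method": "jog_arm", "body": {
  "rows": [
    [0, 0, 0.2, 0, 0, 0, 0],
    [0.97, 0.23, 0, 0, 0, 0, 0],
    [0.97, 0.23, 0, 0, 0, 0, 0],
    [0.97, 0.23, 0, 0, 0, 0, 0],
    [0.97, 0.23, 0, 0, 0, 0, 0],
    [0.97, 0.23, 0, 0, 0, 0, 0],
    [0.97, 0.23, 0, 0, 0, 0, 0],
    [0.97, 0.23, 0, 0, 0, 0, 0],
    [0, 0, 0, 0, 0, 0, 0],
    [0, 0, 0, 0, 0, 0, 0]
  ]
}}

```text
time: 10.4
tcp_pos: [0.5054, 0.0566, 0.0619]
orientation: [-3.129, -0.0, 1.807]
ft_force: [-14.5, -5.4, 19.2]
gripper_width: 0.0104
```

{"method": "jog_arm", "body": {
  "rows": [
    [0.49, 0.12, 0, 0, 0, 0, 0],
    [0.49, 0.11, 0, 0, 0, 0, 0],
    [0.49, 0.12, 0, 0, 0, 0, 0],
    [0.49, 0.11, 0, 0, 0, 0, 0],
    [0, 0, 0, 0, 0, 0, 0],
    [0, 0, 0, 0, 0, 0, 0],
    [0, 0, 0, 0, 0, 0, 0],
    [0, 0, 0, 0, 0, 0, 0],
    [0, 0, 0, 0, 0, 0, 0],
    [0, 0, 0, 0, 0, 0, 0]
  ]
}}

```text
time: 11.4
tcp_pos: [0.5054, 0.0566, 0.0619]
orientation: [-3.126, -0.0, 1.807]
ft_force: [-18.9, -8.0, 23.8]
gripper_width: 0.0108
```

```bash
python3 snap.py 6; python3 - <<'E'
from h import *
from bench import vision,readout
f=vision.grab_frame("side"); crop(f["image"],210,140,350,240,"pics/s6.png")
s=readout.read_state(); print(s["joint_pos"],s["ft_force"],s["ft_torque"],s["joint_torque"])
E
```

```text
11.4 [0.50537243 0.05661628 0.06185191] [-3.12579483e+00 -8.73515562e-05  1.80708790e+00] [-18.88799553  -8.0180176   23.77213909] 0.010792755465629965
pics/w6.png 1.5625
pics/s6.png 5.714285714285714
[ 0.03077832  0.41724327  1.84691474 -0.00401755  0.89298731 -0.20293091] [-18.17108221  -8.06303694  23.77030358] [-1.18818956  2.6436509   0.00476071] [  2.95021199 -34.08986092 -23.56643558   1.92476101  -6.32003993
  -0.03875255]
```

View pics/w6.png

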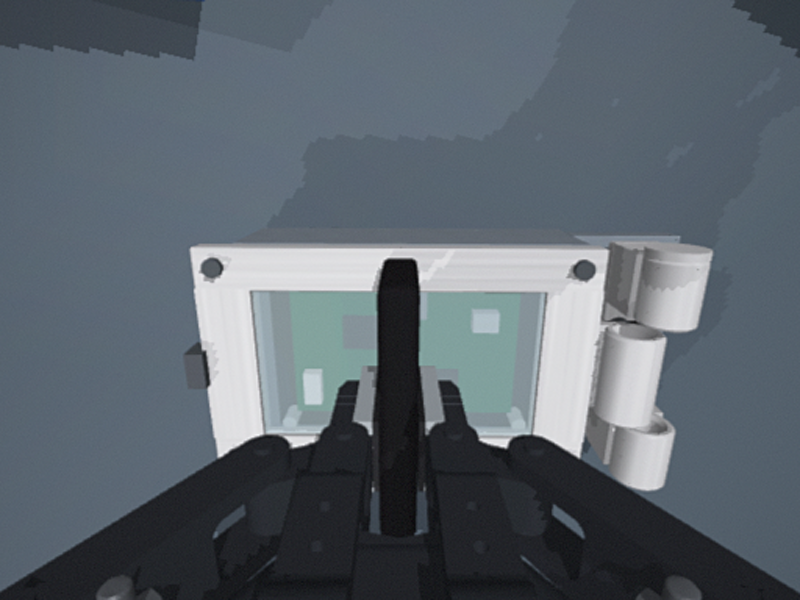

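View pics/s6.png

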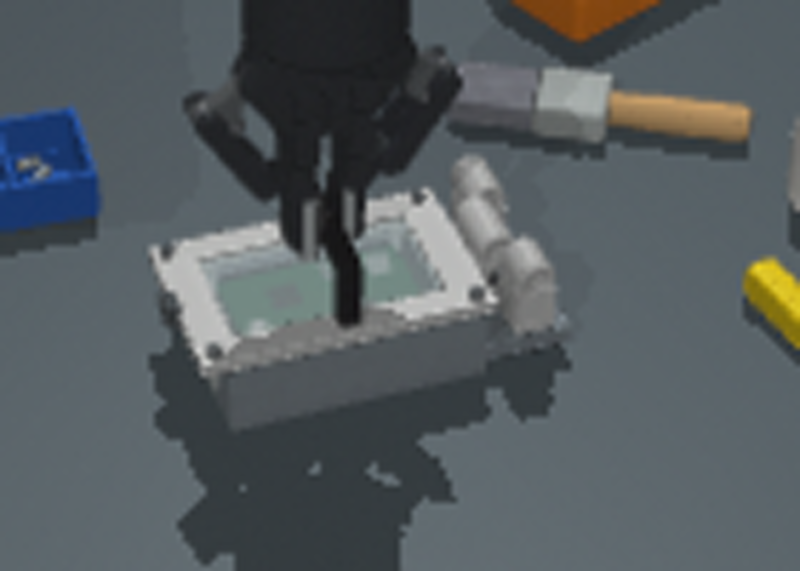

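The cover is stuck by friction: it presses down with 24 N and hasn't moved. I'll ease off sideways and up to unload it.

{"method": "jog_arm", "body": {
  "rows": [
    [-0.97, -0.23, 0.1, 0, 0, 0, 0],
    [-0.97, -0.23, 0.1, 0, 0, 0, 0],
    [-0.97, -0.23, 0.1, 0, 0, 0, 0],
    [-0.97, -0.23, 0.1, 0, 0, 0, 0],
    [-0.97, -0.23, 0.1, 0, 0, 0, 0],
    [0, 0, 0.1, 0, 0, 0, 0],
    [0, 0, 0.1, 0, 0, 0, 0],
    [0, 0, 0.1, 0, 0, 0, 0],
    [0, 0, 0, 0, 0, 0, 0],
    [0, 0, 0, 0, 0, 0, 0]
  ]
}}

```text
time: 12.5
tcp_pos: [0.5097, 0.0576, 0.0623]
orientation: [3.141, -0.0, 1.806]
ft_force: [0.2, 0.1, -2.6]
gripper_width: 0.0109
```

{"method": "jog_arm", "body": {
  "rows": [
    [0, 0, -0.2, 0, 0, 0, 0],
    [0, 0, -0.2, 0, 0, 0, 0],
    [0, 0, 0, 0, 0, 0, 0],
    [0.49, 0.12, 0, 0, 0, 0, 0],
    [0.49, 0.12, 0, 0, 0, 0, 0],
    [0.49, 0.12, 0, 0, 0, 0, 0],
    [0.49, 0.12, 0, 0, 0, 0, 0],
    [0.49, 0.12, 0, 0, 0, 0, 0],
    [0.49, 0.12, 0, 0, 0, 0, 0],
    [0, 0, 0, 0, 0, 0, 0]
  ]
}}

```text
time: 13.5
tcp_pos: [0.5124, 0.0583, 0.0621]
orientation: [3.141, 0.0, 1.806]
ft_force: [0.6, 0.4, -3.8]
gripper_width: 0.0106
```

{"method": "jog_arm", "body": {
  "rows": [
    [0.39, 0.09, -0.1, 0, 0, 0, 0],
    [0.39, 0.09, 0, 0, 0, 0, 0],
    [0.39, 0.1, 0, 0, 0, 0, 0],
    [0.39, 0.09, 0, 0, 0, 0, 0],
    [0.39, 0.09, 0, 0, 0, 0, 0],
    [0.39, 0.1, 0, 0, 0, 0, 0],
    [0.39, 0.09, 0, 0, 0, 0, 0],
    [0, 0, 0, 0, 0, 0, 0],
    [0, 0, 0, 0, 0, 0, 0],
    [0, 0, 0, 0, 0, 0, 0]
  ]
}}

```text
time: 14.5
tcp_pos: [0.515, 0.0589, 0.062]
orientation: [-3.142, 0.0, 1.806]
ft_force: [1.5, 0.4, -3.7]
gripper_width: 0.0105
```

{"method": "jog_arm", "body": {
  "rows": [
    [0.29, 0.07, 0, 0, 0, 0, 0],
    [0.29, 0.07, 0, 0, 0, 0, 0],
    [0.29, 0.07, 0, 0, 0, 0, 0],
    [0.29, 0.07, 0, 0, 0, 0, 0],
    [0.29, 0.07, 0, 0, 0, 0, 0],
    [0.29, 0.07, 0, 0, 0, 0, 0],
    [0, 0, 0, 0, 0, 0, 0],
    [0, 0, 0, 0, 0, 0, 0],
    [0, 0, 0, 0, 0, 0, 0],
    [0, 0, 0, 0, 0, 0, 0]
  ]
}}

```text
time: 15.5
tcp_pos: [0.5163, 0.0592, 0.062]
orientation: [-3.141, -0.0, 1.806]
ft_force: [-2.3, -0.1, -1.4]
gripper_width: 0.0109
```

{"method": "jog_arm", "body": {
  "rows": [
    [0.29, 0.07, 0, 0, 0, 0, 0],
    [0.29, 0.07, 0, 0, 0, 0, 0],
    [0.29, 0.07, 0, 0, 0, 0, 0],
    [0.29, 0.07, 0, 0, 0, 0, 0],
    [0, 0, 0, 0, 0, 0, 0],
    [0, 0, 0, 0, 0, 0, 0],
    [0, 0, 0, 0, 0, 0, 0],
    [0, 0, 0, 0, 0, 0, 0],
    [0, 0, 0, 0, 0, 0, 0],
    [0, 0, 0, 0, 0, 0, 0]
  ]
}}

```text
time: 16.5
tcp_pos: [0.5163, 0.0592, 0.0619]
orientation: [-3.139, -0.0, 1.806]
ft_force: [-4.8, -2.0, 1.1]
gripper_width: 0.0107
```

```bash
python3 - <<'E'
from bench import readout; import numpy as np
s=readout.read_state();p=s["tcp_pos"];a=.235
print(p,"x'",(p[0]*np.cos(a)+p[1]*np.sin(a))*1e3,"y'",(-p[0]*np.sin(a)+p[1]*np.cos(a))*1e3,s["orientation"],s["ft_force"])
E
```

```text
[0.51627921 0.05922208 0.06192761] x' 515.8783855333786 y' -62.61767412885369 [-3.13860400e+00 -6.44753638e-05  1.80600825e+00] [-4.79667476 -2.04370534  1.13223438]
```

Firm contact at x′ = 515.88 (5 N, no further travel). Easing off 1.5 mm, to x′ ≈ 514.4.

{"method": "jog_arm", "body": {
  "rows": [
    [-0.49, -0.12, 0.1, 0, 0, 0, 0],
    [-0.49, -0.12, 0.05, 0, 0, 0, 0],
    [-0.49, -0.12, 0, 0, 0, 0, 0],
    [-0.49, -0.11, 0, 0, 0, 0, 0],
    [-0.49, -0.11, 0, 0, 0, 0, 0],
    [-0.49, -0.11, 0, 0, 0, 0, 0],
    [0, 0, 0, 0, 0, 0, 0],
    [0, 0, 0, 0, 0, 0, 0],
    [0, 0, 0, 0, 0, 0, 0],
    [0, 0, 0, 0, 0, 0, 0]
  ]
}}

```text
time: 17.5
tcp_pos: [0.5153, 0.059, 0.0622]
orientation: [3.141, 0.0, 1.806]
ft_force: [-0.4, 0.3, -2.8]
gripper_width: 0.011
```

```bash
cat > p.py <<'E'
from bench import readout; import numpy as np
s=readout.read_state();p=s["tcp_pos"];a=.235
print(s["time"],p,"x'",(p[0]*np.cos(a)+p[1]*np.sin(a))*1e3,"y'",(-p[0]*np.sin(a)+p[1]*np.cos(a))*1e3,s["orientation"],s["ft_force"])
E
python3 p.py
```

```text
17.5 [0.5152778  0.05895944 0.06223773] x' 514.8433370365505 y' -62.63992285060269 [3.14104742e+00 3.93004640e-05 1.80575899e+00] [-0.44158794  0.33645213 -2.81418891]
```

{"method": "jog_arm", "body": {
  "rows": [
    [-0.25, -0.06, 0, 0, 0, 0, 0],
    [-0.2, -0.05, 0, 0, 0, 0, 0],
    [0, 0, 0, 0, 0, 0, 0],
    [0, 0, -0.15, 0, 0, 0, 0],
    [0, 0, -0.15, 0, 0, 0, 0],
    [0, 0, -0.1, 0, 0, 0, 0],
    [0, 0, 0, 0, 0, 0, 0],
    [0, 0, 0, 0, 0, 0, 0],
    [0, 0, 0, 0, 0, 0, 0],
    [0, 0, 0, 0, 0, 0, 0]
  ]
}}

```text
time: 18.5
tcp_pos: [0.5145, 0.0588, 0.0619]
orientation: [3.142, 0.0, 1.806]
ft_force: [-1.1, -0.1, 0.5]
gripper_width: 0.011
```

```bash
python3 p.py
```

```text
18.5 [0.51451129 0.05879135 0.06190958] x' 514.0587630320399 y' -62.6249183129374 [3.14156224e+00 1.75153870e-05 1.80583736e+00] [-1.06947142 -0.14935388  0.53824922]
```

Seated at x′ = 514.06, 0.3 mm from nominal and well inside the bore play. Releasing and rising.

{"method": "jog_arm", "body": {
  "rows": [
    [0, 0, 0, 0, 0, 0, 25],
    [0, 0, 0, 0, 0, 0, 40],
    [0, 0, 0, 0, 0, 0, 40],
    [0, 0, 0, 0, 0, 0, 40],
    [0, 0, 10, 0, 0, 0, 40],
    [0, 0, 20, 0, 0, 0, 40],
    [0, 0, 30, 0, 0, 0, 50],
    [0, 0, 30, 0, 0, 0, 60],
    [0, 0, 30, 0, 0, 0, 60],
    [0, 0, 10, 0, 0, 0, 60]
  ]
}}

```text
time: 19.5
tcp_pos: [0.5166, 0.0589, 0.1957]
orientation: [3.135, 0.001, 1.806]
ft_force: [0.0, 0.3, 0.1]
gripper_width: 0.0598
```

```bash
python3 snap.py 7; python3 - <<'E'
from h import *
np.set_printoptions(precision=1,suppress=True)
st,f=pickle.load(open("w7.pkl","rb")); P,T=cloud(f,st)
a=0.235; ex=np.array([np.cos(a),np.sin(a)]);ey=np.array([-ex[1],ex[0]])
x=P[...,:2]@ex*1e3;y=P[...,:2]@ey*1e3;z=P[...,2]*1e3
b=(x>575)&(x<615)&(y>-115)&(y<-10)&(z>44)
for y0 in range(-112,-8,4):
    m=b&(y>=y0)&(y<y0+4)
    if m.sum()>3: print(y0,m.sum(),"z %.1f x %.1f xmin %.1f xmax %.1f"%(np.percentile(z[m],97),x[m][z[m]>56].mean(),x[m&(z>50)].min(),x[m].max()))
b=(x>480)&(x<540)&(z>80)&(y>-115)&(y<-10); print("bar",np.percentile(x[b],[1,50,99]),np.percentile(y[b],[0,50,100]),np.median(z[b]))
b=(z>43)&(z<50)&(x<590)&(x>420)&(y>-120)&(y<0); print("plate",np.percentile(x[b],[0,1,99,100]),np.percentile(y[b],[0,1,99,100]))
E
```

```text
19.5 [0.51662694 0.05887468 0.19569901] [3.13495836e+00 1.38993727e-03 1.80582449e+00] [0.01083966 0.34152121 0.13415422] 0.05980376818035436
pics/w7.png 1.5625
-108 72 z 60.1 x 597.3 xmin 588.3 xmax 606.7
-104 106 z 60.1 x 597.4 xmin 576.0 xmax 606.3
-100 112 z 60.2 x 597.3 xmin 577.8 xmax 607.6
-96 108 z 60.1 x 597.1 xmin 588.1 xmax 606.7
-92 112 z 60.3 x 597.2 xmin 587.8 xmax 606.2
-88 126 z 60.4 x 597.2 xmin 588.0 xmax 605.9
-84 102 z 60.0 x 597.4 xmin 588.0 xmax 607.5
-80 108 z 60.1 x 596.6 xmin 587.6 xmax 606.1
-76 118 z 157.4 x 594.9 xmin 575.2 xmax 605.9
-72 241 z 261.9 x 583.2 xmin 575.0 xmax 606.6
-68 119 z 60.0 x 596.7 xmin 587.6 xmax 606.1
-64 127 z 60.1 x 596.6 xmin 587.5 xmax 605.8
-60 129 z 60.3 x 596.8 xmin 587.5 xmax 607.0
-56 377 z 283.7 x 581.6 xmin 575.0 xmax 606.0
-52 1214 z 284.5 x 578.3 xmin 575.0 xmax 606.7
-48 130 z 59.7 x 597.0 xmin 587.7 xmax 606.8
-44 90 z 60.0 x 597.2 xmin 588.1 xmax 607.0
-40 133 z 60.1 x 597.1 xmin 587.7 xmax 606.5
-36 132 z 60.0 x 597.5 xmin 588.1 xmax 605.9
-32 137 z 60.0 x 597.2 xmin 587.9 xmax 607.4
-28 125 z 60.6 x 597.0 xmin 575.5 xmax 606.3
-24 142 z 60.1 x 597.5 xmin 579.1 xmax 606.8
-20 132 z 60.2 x 597.2 xmin 588.2 xmax 606.6
-16 41 z 59.8 x 597.7 xmin 588.2 xmax 606.2
bar [480.7 508.2 539.5] [-105.1  -51.4  -19.8] 276.6073025852638
plate [434.4 441.  587.7 589.6] [-108.4 -107.3  -17.4  -15.5]
```

View pics/w7.png

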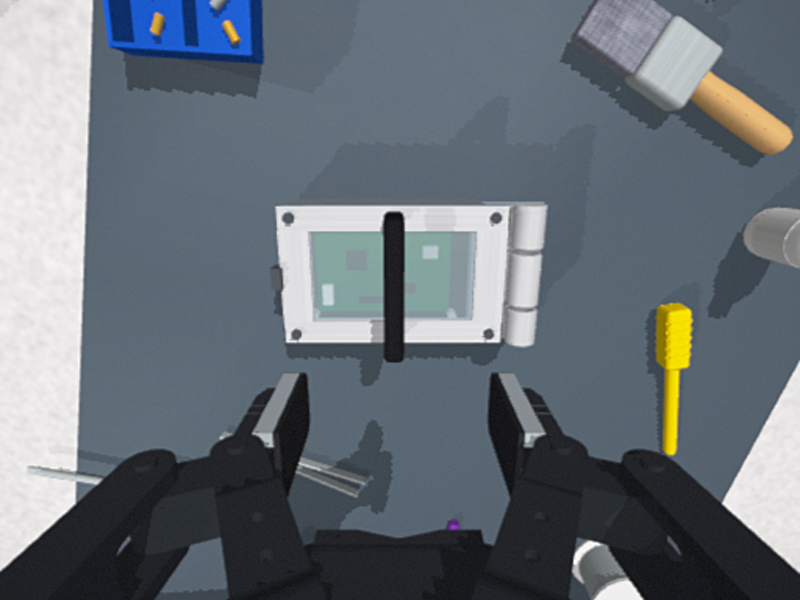

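The three knuckles line up at (530,228), (525,280) and (520,327). The cover's is about 0.5 mm forward, within the play. Now the pin pose.

```bash
python3 - <<'E'
from h import *
np.set_printoptions(precision=1,suppress=True)
st,f=pickle.load(open("w1.pkl","rb")); P,T=cloud(f,st)
for a in (.235,.240,):
    ex=np.array([np.cos(a),np.sin(a)]);ey=np.array([-ex[1],ex[0]])
    s=4.2857
    def px(pts,z):
        r=np.array([ray(f,st,210+(u+.5)/s-.5,120+(v+.5)/s-.5,z) for u,v in pts])[:,:2]
        return np.c_[r@ex,r@ey]*1e3
    print("tip edge L,R",px([(168,60),(209,60)],.046),"shaft near shoulder",px([(166,380),(207,380)],.046))
    print("handle start L,R / end L,R",px([(152,400),(221,400),(150,560),(218,560)],.054))
    print("tip",px([(189,42)],.049),"shoulder",px([(187,384)],.052),"end",px([(184,573)],.054))
ex=np.array([np.cos(.24),np.sin(.24)]);ey=np.array([-ex[1],ex[0]])
q=P[120:260,210:300].reshape(-1,3);x=q[:,:2]@ex*1e3;y=q[:,:2]@ey*1e3;z=q[:,2]*1e3
for y0 in range(-490,-340,10):
    m=(y>=y0)&(y<y0+10)&(z>47.5)
    if m.sum()>3: print(y0,m.sum(),"z %.1f"%np.median(z[m]),"x",np.percentile(x[m],[1,50,99]), x[m].mean())
E
```

```text
tip edge L,R [[ 392.3 -351.8]
 [ 401.9 -351.6]] shaft near shoulder [[ 392.7 -431. ]
 [ 402.9 -430.8]]
handle start L,R / end L,R [[ 389.4 -433.3]
 [ 406.4 -433. ]
 [ 389.2 -477.2]
 [ 406.6 -476.9]]
tip [[ 397.2 -347.3]] shoulder [[ 397.9 -429.7]] end [[ 397.9 -480.8]]
tip edge L,R [[ 390.6 -353.7]
 [ 400.1 -353.6]] shaft near shoulder [[ 390.5 -433. ]
 [ 400.8 -432.8]]
handle start L,R / end L,R [[ 387.2 -435.2]
 [ 404.2 -435. ]
 [ 386.8 -479.1]
 [ 404.2 -478.9]]
tip [[ 395.4 -349.3]] shoulder [[ 395.8 -431.7]] end [[ 395.5 -482.8]]
-490 27 z 54.2 x [387.5 394.9 402.3] 394.8314280141489
-480 138 z 54.6 x [386.  395.4 404.7] 395.40797178118754
-470 141 z 54.6 x [386.  394.8 404.6] 395.3690049740377
-460 149 z 54.6 x [386.  395.7 404.4] 395.3096002200338
-450 150 z 54.7 x [386.1 395.6 404.3] 395.45977332102035
-440 155 z 53.4 x [387.1 395.5 404.1] 395.38670719106807
-430 77 z 49.8 x [391.2 395.4 399.7] 395.29587622607204
-420 109 z 49.3 x [374.6 395.4 416.3] 395.33727286332817
-410 121 z 49.2 x [374.7 395.2 413.9] 394.9923285058569
-400 115 z 49.2 x [375.9 395.2 413.5] 394.608019935667
-390 117 z 49.5 x [374.6 395.1 410.2] 394.67918173160297
-380 128 z 49.4 x [374.  395.  414.2] 394.8701116608599
-370 134 z 49.4 x [375.2 395.9 415.5] 396.3514333291301
-360 95 z 49.6 x [390.8 394.8 399.7] 395.23132150737763
-350 7 z 49.2 x [392.8 395.7 398.6] 395.71310864750893
```

{"method": "jog_arm", "body": {
  "rows": [
    [-2, -25, 0, 0, 0, 0.005, 60],
    [-2, -40, 0, 0, 0, 0, 60],
    [-2, -45, 0, 0, 0, 0, 60],
    [-2, -48, 0, 0, 0, 0, 60],
    [-2, -48, 0, 0, 0, 0, 60],
    [-2, -48, 0, 0, 0, 0, 60],
    [-2, -48, 0, 0, 0, 0, 60],
    [-2, -45, 0, 0, 0, 0, 60],
    [-2, -40, -10, 0, 0, 0, 50],
    [-2, -23, -20, 0, 0, 0, 50]
  ]
}}

```text
time: 20.55
tcp_pos: [0.4948, -0.3553, 0.1617]
orientation: [3.14, 0.003, 1.809]
ft_force: [0.4, -0.2, 1.0]
gripper_width: 0.0498
```

```bash
python3 snap.py 8
```

```text
20.55 [ 0.49484241 -0.35533806  0.16172383] [3.14012679 0.00330522 1.80856163] [ 0.38380185 -0.2476277   0.95369473] 0.049823662980150916
pics/w8.png 1.5625
```

View pics/w8.png

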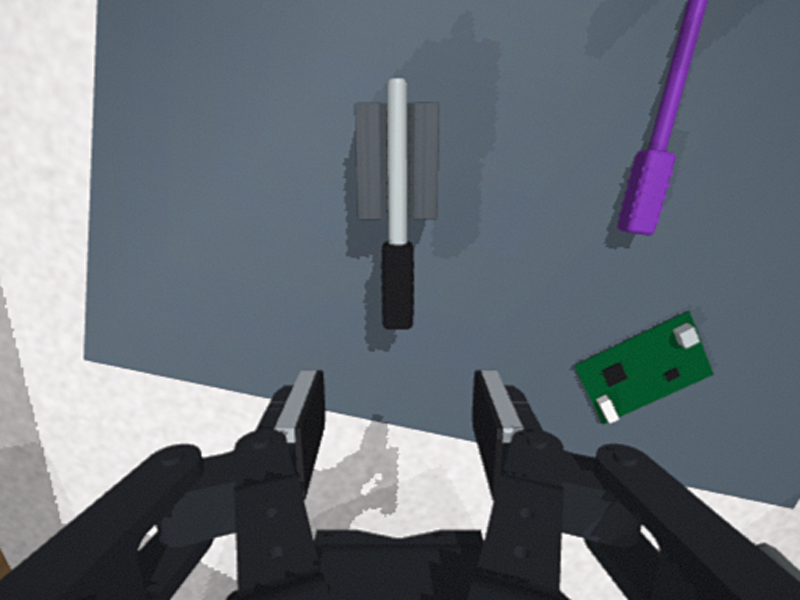

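{"method": "jog_arm", "body": {
  "rows": [
    [0, 0, -18, 0, 0, 0, 50],
    [0, 0, -20, 0, 0, 0, 50],
    [0, 0, -20, 0, 0, 0, 45],
    [0, 0, -20, 0, 0, 0, 45],
    [0, 0, -20, 0, 0, 0, 45],
    [0, 0, -15, 0, 0, 0, 45],
    [0, 0, -7, 0, 0, 0, 45],
    [0, 0, 0, 0, 0, 0, 45],
    [0, 0, 0, 0, 0, 0, 45],
    [0, 0, 0, 0, 0, 0, 45]
  ]
}}

```text
time: 21.6
tcp_pos: [0.4951, -0.3516, 0.0425]
orientation: [3.141, 0.001, 1.811]
ft_force: [-0.0, -0.4, -0.7]
gripper_width: 0.0454
```

```bash
python3 p.py;python3 snap.py 9; python3 - <<'E'
from h import *
np.set_printoptions(precision=1,suppress=True)
st,f=pickle.load(open("w9.pkl","rb")); P,T=cloud(f,st)
a=.24;ex=np.array([np.cos(a),np.sin(a)]);ey=np.array([-ex[1],ex[0]])
x=P[...,:2]@ex*1e3;y=P[...,:2]@ey*1e3;z=P[...,2]*1e3
print("tcp",st["tcp_pos"][:2]@ex*1e3,st["tcp_pos"][:2]@ey*1e3)
for y0 in range(-450,-340,10):
    m=(y>=y0)&(y<y0+10)&(z>48.5)&(z<60)&(abs(x-395)<13)
    if m.sum()>3: print(y0,m.sum(),"z %.1f"%np.median(z[m]),"x",np.percentile(x[m],[1,50,99]), x[m].mean())
E
```

```text
21.6 [ 0.49506717 -0.35158401  0.04253523] x' 399.5960466667576 y' -457.19341212222946 [3.14066789e+00 1.22285910e-03 1.81084376e+00] [-0.04295893 -0.39196523 -0.74850081]
21.6 [ 0.49506717 -0.35158401  0.04253523] [3.14066789e+00 1.22285910e-03 1.81084376e+00] [-0.04295893 -0.39196523 -0.74850081] 0.045416122579211106
pics/w9.png 1.5625
tcp 397.30509419082017 -459.1856691249106
-450 687 z 54.6 x [386.7 395.8 404.6] 395.60566937703055
-440 674 z 53.7 x [387.  395.4 404.1] 395.4970851225714
-430 324 z 50.2 x [391.4 395.4 399.7] 395.3695996756055
-420 351 z 50.1 x [391.3 395.4 399.6] 395.45778428288077
-410 382 z 50.1 x [391.3 395.4 399.6] 395.4978432608244
-400 397 z 50.1 x [391.3 395.5 399.6] 395.5069740042331
-390 446 z 50.1 x [391.1 395.5 399.9] 395.5029003666329
-380 471 z 50.1 x [391.2 395.5 399.9] 395.42226006680585
-370 496 z 50.1 x [390.9 395.2 399.8] 395.3026856201254
-360 514 z 50.1 x [391.1 395.6 399.7] 395.4652823445747
-350 9 z 49.3 x [393.6 395.2 398.7] 395.5779374847864
```

View pics/w9.png

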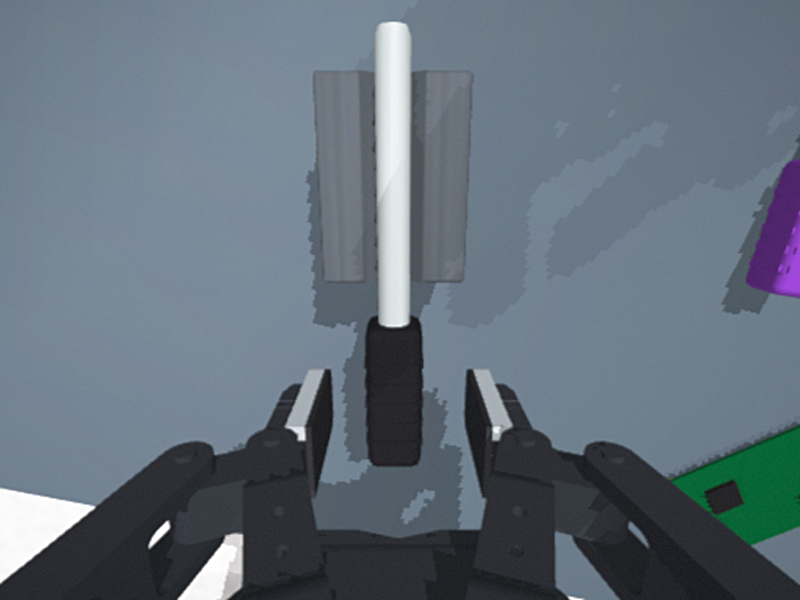

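Jaw centre (398) against pin centre (394.5): shifting 0.8 mm, then lowering and closing.

{"method": "jog_arm", "body": {
  "rows": [
    [-0.8, -0.2, -6, 0, 0, 0, 45],
    [0, 0, -6, 0, 0, 0, 45],
    [0, 0, -4, 0, 0, 0, 45],
    [0, 0, -0.2, 0, 0, 0, 40],
    [0, 0, 0, 0, 0, 0, 30],
    [0, 0, 0, 0, 0, 0, 20],
    [0, 0, 0, 0, 0, 0, 10],
    [0, 0, 0, 0, 0, 0, 0],
    [0, 0, 0, 0, 0, 0, 0],
    [0, 0, 0, 0, 0, 0, 0]
  ]
}}

```text
time: 22.65
tcp_pos: [0.4937, -0.3515, 0.0257]
orientation: [-3.142, 0.0, 1.811]
ft_force: [-0.4, -0.4, 1.4]
gripper_width: 0.0168
```

```bash
python3 p.py;python3 snap.py 10
```

```text
22.65 [ 0.4937039  -0.35151122  0.0257174 ] x' 398.28720344170284 y' -456.80518888065563 [-3.14156319e+00  2.31688719e-04  1.81087796e+00] [-0.40116177 -0.44865069  1.4072663 ]
22.65 [ 0.4937039  -0.35151122  0.0257174 ] [-3.14156319e+00  2.31688719e-04  1.81087796e+00] [-0.40116177 -0.44865069  1.4072663 ] 0.016773502500941243
pics/w10.png 1.5625
```

View pics/w10.png

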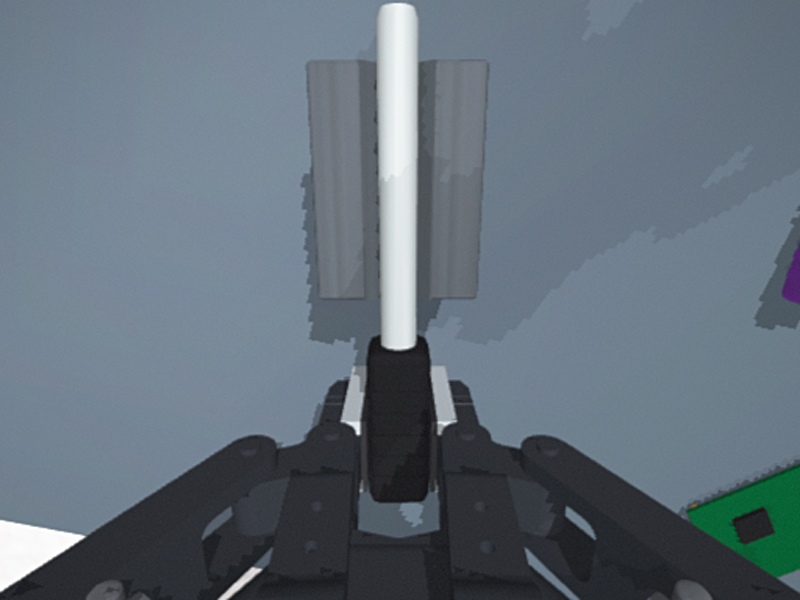

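Gripped (16.8 mm). Lifting and carrying to 15 mm before the mouth.

{"method": "jog_arm", "body": {
  "rows": [
    [0, 0, 15, 0, 0, 0, 0],
    [0, 0, 35, 0, 0, 0, 0],
    [0, 0, 40, 0, 0, 0, 0],
    [12, 24, 0, 0, 0, -0.005, 0],
    [23, 42, 0, 0, 0, 0, 0],
    [23, 42, 0, 0, 0, 0, 0],
    [23, 42, 0, 0, 0, 0, 0],
    [23, 42, 0, 0, 0, 0, 0],
    [22, 42, 0, 0, 0, 0, 0],
    [16, 32, 0, 0, 0, 0, 0]
  ]
}}

```text
time: 23.7
tcp_pos: [0.637, -0.0824, 0.1154]
orientation: [3.141, -0.001, 1.807]
ft_force: [0.3, -0.0, -1.8]
gripper_width: 0.0173
```

{"method": "jog_arm", "body": {
  "rows": [
    [0, 0, -10, 0, 0, 0, 0],
    [0, 0, -20, 0, 0, 0, 0],
    [0, 0, -20, 0, 0, 0, 0],
    [0, 0, -20, 0, 0, 0, 0],
    [0, 0, -12, 0, 0, 0, 0],
    [0, 0, -4, 0, 0, 0, 0],
    [0, 0, 0, 0, 0, 0, 0],
    [0, 0, 0, 0, 0, 0, 0],
    [0, 0, 0, 0, 0, 0, 0],
    [0, 0, 0, 0, 0, 0, 0]
  ]
}}

```text
time: 24.7
tcp_pos: [0.6364, -0.0856, 0.0306]
orientation: [3.14, 0.001, 1.806]
ft_force: [0.1, 0.8, -0.9]
gripper_width: 0.0173
```

```bash
python3 p.py;python3 snap.py 11; python3 - <<'E'
from h import *
from bench import vision
f=vision.grab_frame("side"); crop(f["image"],250,140,370,240,"pics/s11.png")
np.set_printoptions(precision=1,suppress=True)
st,f=pickle.load(open("w11.pkl","rb")); P,T=cloud(f,st)
a=.235;ex=np.array([np.cos(a),np.sin(a)]);ey=np.array([-ex[1],ex[0]])
x=P[...,:2]@ex*1e3;y=P[...,:2]@ey*1e3;z=P[...,2]*1e3
for y0 in range(-220,-12,6):
    m=(y>=y0)&(y<y0+6)&(z>45)&(z<70)&(abs(x-597)<12)
    if m.sum()>3:
        zt=np.percentile(z[m],98); print(y0,m.sum(),"z %.1f"%zt,"x",np.percentile(x[m],[1,50,99]), x[m&(z>zt-2)].mean())
E
```

```text
24.7 [ 0.63644733 -0.08559875  0.030551  ] x' 599.0230865299055 y' -231.43830332906316 [3.13988381e+00 8.03105704e-04 1.80574693e+00] [ 0.13096604  0.81404596 -0.8623766 ]
24.7 [ 0.63644733 -0.08559875  0.030551  ] [3.13988381e+00 8.03105704e-04 1.80574693e+00] [ 0.13096604  0.81404596 -0.8623766 ] 0.017308340912284094
pics/w11.png 1.5625
pics/s11.png 6.0
-220 509 z 60.8 x [589.7 598.5 607.8] 598.8694977003593
-214 572 z 60.4 x [589.8 598.5 607.5] 598.6502060392794
-208 588 z 59.5 x [590.6 598.5 606.7] 598.3131930249237
-202 299 z 56.3 x [593.7 598.5 603.4] 598.7342532269773
-196 305 z 56.1 x [593.8 598.5 603.3] 598.6580900683979
-190 320 z 56.4 x [593.8 598.5 603.2] 598.5718163340878
-184 325 z 56.2 x [593.9 598.5 603.2] 598.5445052851811
-178 357 z 56.2 x [594.  598.6 603.6] 598.7119744870989
-172 369 z 56.2 x [593.6 598.6 603.5] 598.5864125323836
-166 392 z 56.3 x [593.7 598.6 603.4] 598.5619815281541
-160 400 z 56.3 x [593.8 598.6 603.3] 598.6388086977098
-154 419 z 56.5 x [593.9 598.6 603.2] 598.5542021581458
-148 431 z 56.4 x [593.6 598.6 603.2] 598.3833037145971
-142 475 z 56.5 x [593.6 598.6 603.5] 598.5252279622842
-136 499 z 56.5 x [593.7 598.6 603.4] 598.7001130758989
-130 499 z 56.4 x [593.8 598.6 603.3] 598.4905673418873
-124 112 z 55.4 x [594.3 598.4 602.6] 598.482384451611
```

View pics/w11.png

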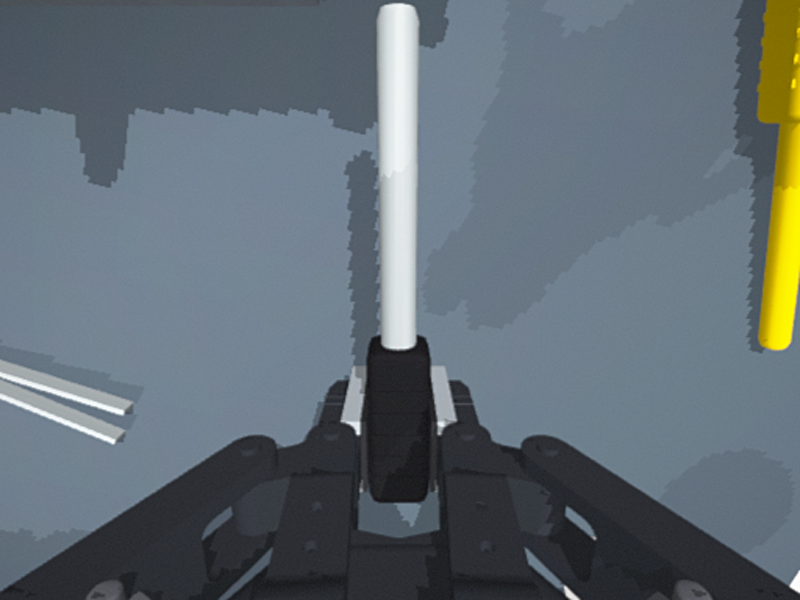

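View pics/s11.png

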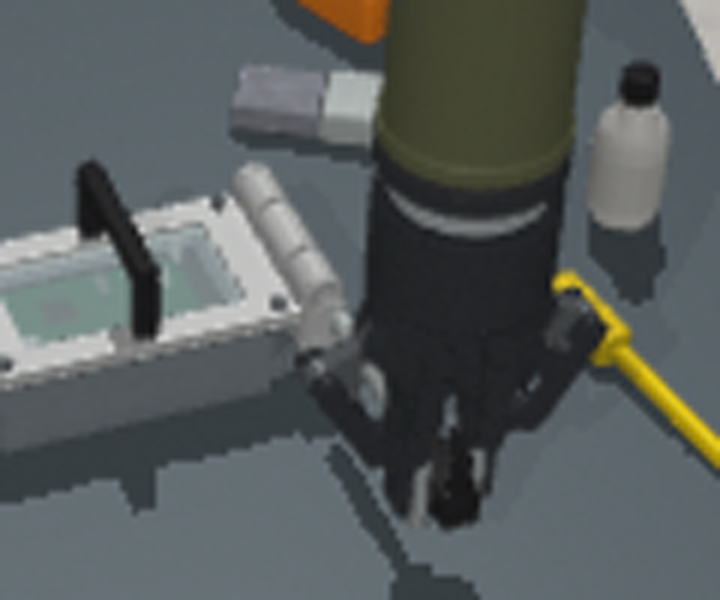

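```bash
python3 - <<'E'
from h import *
import sys
a=.235;ex=np.array([np.cos(a),np.sin(a)]);ey=np.array([-ex[1],ex[0]])
for k in (9,10,11):
    st,f=pickle.load(open(f"w{k}.pkl","rb")); P,T=cloud(f,st)
    t=st["tcp_pos"]; d=(P-t); x=d[...,:2]@ex*1e3;y=d[...,:2]@ey*1e3;z=d[...,2]*1e3
    print(k,"tcpz",t[2]*1e3,st["orientation"])
    out=[]
    for y0 in range(0,112,10):
        m=(y>=y0)&(y<y0+10)&(abs(x)<3)&(z>0)
        if m.sum()>3: out.append((y0,round(float(np.median(z[m])+t[2]*1e3),1)))
    print(out)
E
python3 p.py
```

```text
9 tcpz 42.53522908091381 [3.14066789e+00 1.22285910e-03 1.81084376e+00]
[(0, 117.1), (10, 124.6), (20, 52.6), (30, 50.1), (40, 50.0), (50, 50.1), (60, 50.0), (70, 49.9), (80, 50.0), (90, 49.9), (100, 49.8)]
10 tcpz 25.71740159633275 [-3.14156319e+00  2.31688719e-04  1.81087796e+00]
[(0, 100.6), (10, 107.2), (20, 52.1), (30, 50.4), (40, 50.3), (50, 50.4), (60, 50.4), (70, 50.3), (80, 50.5), (90, 50.5), (100, 50.3)]
11 tcpz 30.55099853203665 [3.13988381e+00 8.03105704e-04 1.80574693e+00]
[(0, 60.5), (10, 111.8), (20, 57.1), (30, 55.1), (40, 55.1), (50, 55.0), (60, 55.1), (70, 55.1), (80, 55.1), (90, 55.1), (100, 55.0)]
24.8 [ 0.63611297 -0.08547164  0.0302443 ] x' 598.7275185357995 y' -231.23683980077945 [3.14053722e+00 5.02003298e-04 1.80585437e+00] [ 0.5396865   0.67256253 -0.53140285]
```

{"method": "jog_arm", "body": {
  "rows": [
    [-0.3, -0.1, -0.3, 0, 0, 0, 0],
    [0, 0, 0, 0, 0, 0, 0],
    [-0.58, 2.43, 0, 0, 0, 0, 0],
    [-0.58, 2.43, 0, 0, 0, 0, 0],
    [-0.58, 2.43, 0, 0, 0, 0, 0],
    [-0.58, 2.43, 0, 0, 0, 0, 0],
    [0, 0, 0, 0, 0, 0, 0],
    [0, 0, 0, 0, 0, 0, 0],
    [0, 0, 0, 0, 0, 0, 0],
    [0, 0, 0, 0, 0, 0, 0]
  ]
}}

```text
time: 25.8
tcp_pos: [0.6332, -0.0759, 0.0293]
orientation: [3.142, 0.0, 1.806]
ft_force: [-0.2, -0.7, -1.2]
gripper_width: 0.0172
```

```bash
python3 p.py
```

```text
25.8 [ 0.63318471 -0.07586504  0.02927083] x' 598.1165720719544 y' -221.21246336753376 [3.14151161e+00 5.03881235e-05 1.80571654e+00] [-0.18761555 -0.71441975 -1.17903102]
```

{"method": "jog_arm", "body": {
  "rows": [
    [0.2, 0.05, 0.4, 0, 0, 0, 0],
    [-0.35, 1.46, 0, 0, 0, 0, 0],
    [-0.35, 1.46, 0, 0, 0, 0, 0],
    [-0.35, 1.46, 0, 0, 0, 0, 0],
    [-0.35, 1.46, 0, 0, 0, 0, 0],
    [-0.35, 1.46, 0, 0, 0, 0, 0],
    [-0.35, 1.46, 0, 0, 0, 0, 0],
    [-0.35, 1.46, 0, 0, 0, 0, 0],
    [0, 0, 0, 0, 0, 0, 0],
    [0, 0, 0, 0, 0, 0, 0]
  ]
}}

```text
time: 26.8
tcp_pos: [0.6309, -0.0655, 0.0297]
orientation: [3.142, 0.0, 1.806]
ft_force: [-0.3, 0.3, -0.9]
gripper_width: 0.0171
```

```bash
python3 p.py
```

```text
26.8 [ 0.63086921 -0.06549368  0.02967561] x' 598.2796083377593 y' -210.5870119294049 [3.14157073e+00 7.24699420e-05 1.80592088e+00] [-0.32943847  0.32065484 -0.92812703]
```

{"method": "jog_arm", "body": {
  "rows": [
    [-0.35, 1.46, 0, 0, 0, 0, 0],
    [-0.47, 1.95, 0, 0, 0, 0, 0],
    [-0.47, 1.95, 0, 0, 0, 0, 0],
    [-0.47, 1.95, 0, 0, 0, 0, 0],
    [-0.47, 1.95, 0, 0, 0, 0, 0],
    [-0.47, 1.95, 0, 0, 0, 0, 0],
    [-0.47, 1.95, 0, 0, 0, 0, 0],
    [-0.47, 1.95, 0, 0, 0, 0, 0],
    [0, 0, 0, 0, 0, 0, 0],
    [0, 0, 0, 0, 0, 0, 0]
  ]
}}

```text
time: 27.8
tcp_pos: [0.6272, -0.0504, 0.0297]
orientation: [3.142, 0.0, 1.806]
ft_force: [-0.1, 1.7, -0.8]
gripper_width: 0.0169
```

```bash
python3 p.py; python3 snap.py 12
```

```text
27.8 [ 0.62724219 -0.05036806  0.02966599] x' 598.2741761361378 y' -195.0326092113756 [3.14156265e+00 7.36534703e-05 1.80589408e+00] [-0.13073495  1.74596072 -0.76264824]
27.8 [ 0.62724219 -0.05036806  0.02966599] [3.14156265e+00 7.36534703e-05 1.80589408e+00] [-0.13073495  1.74596072 -0.76264824] 0.01687633104970706
pics/w12.png 1.5625
```

View pics/w12.png

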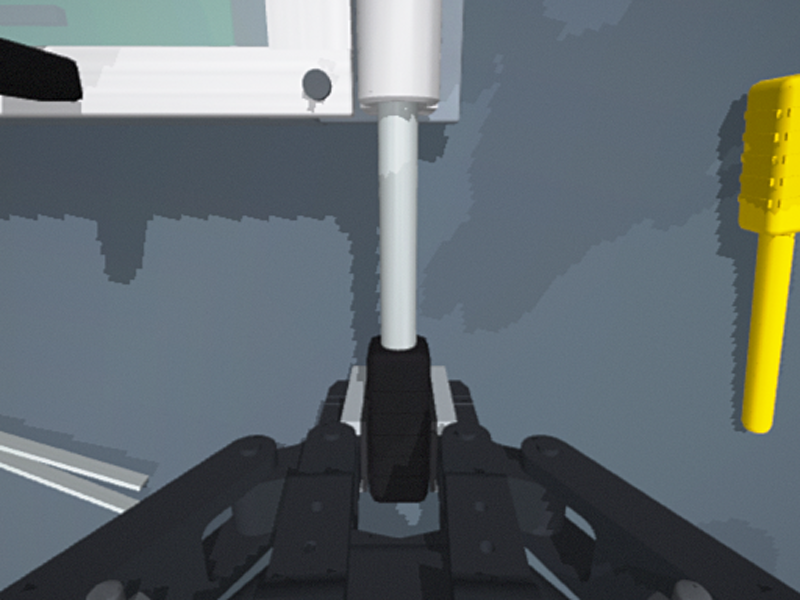

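The pin is in the mouth, centred (398 against knuckle 357–441). Continuing.

{"method": "jog_arm", "body": {
  "rows": [
    [-0.35, 1.46, 0, 0, 0, 0, 0],
    [-0.47, 1.95, 0, 0, 0, 0, 0],
    [-0.47, 1.95, 0, 0, 0, 0, 0],
    [-0.47, 1.95, 0, 0, 0, 0, 0],
    [-0.47, 1.95, 0, 0, 0, 0, 0],
    [-0.47, 1.95, 0, 0, 0, 0, 0],
    [-0.47, 1.95, 0, 0, 0, 0, 0],
    [-0.47, 1.95, 0, 0, 0, 0, 0],
    [0, 0, 0, 0, 0, 0, 0],
    [0, 0, 0, 0, 0, 0, 0]
  ]
}}

```text
time: 28.85
tcp_pos: [0.6236, -0.0352, 0.0297]
orientation: [3.142, 0.0, 1.806]
ft_force: [-0.0, 0.1, -1.4]
gripper_width: 0.0165
```

{"method": "jog_arm", "body": {
  "rows": [
    [-0.35, 1.46, 0, 0, 0, 0, 0],
    [-0.58, 2.43, 0, 0, 0, 0, 0],
    [-0.58, 2.43, 0, 0, 0, 0, 0],
    [-0.58, 2.43, 0, 0, 0, 0, 0],
    [-0.58, 2.43, 0, 0, 0, 0, 0],
    [-0.58, 2.43, 0, 0, 0, 0, 0],
    [-0.58, 2.43, 0, 0, 0, 0, 0],
    [-0.58, 2.43, 0, 0, 0, 0, 0],
    [0, 0, 0, 0, 0, 0, 0],
    [0, 0, 0, 0, 0, 0, 0]
  ]
}}

```text
time: 29.85
tcp_pos: [0.6192, -0.0167, 0.0297]
orientation: [3.141, 0.0, 1.806]
ft_force: [0.3, -0.1, -0.2]
gripper_width: 0.0172
```

```bash
python3 p.py
```

```text
29.85 [ 0.61919757 -0.01674226  0.02969495] x' 598.2801973662185 y' -160.45789677146917 [3.14149928e+00 8.97408737e-05 1.80599234e+00] [ 0.28984198 -0.10177182 -0.20025729]
```

{"method": "jog_arm", "body": {
  "rows": [
    [-0.35, 1.46, 0, 0, 0, 0, 0],
    [-0.47, 1.95, 0, 0, 0, 0, 0],
    [-0.47, 1.95, 0, 0, 0, 0, 0],
    [-0.47, 1.95, 0, 0, 0, 0, 0],
    [-0.47, 1.95, 0, 0, 0, 0, 0],
    [-0.47, 1.95, 0, 0, 0, 0, 0],
    [-0.47, 1.95, 0, 0, 0, 0, 0],
    [-0.47, 1.95, 0, 0, 0, 0, 0],
    [0, 0, 0, 0, 0, 0, 0],
    [0, 0, 0, 0, 0, 0, 0]
  ]
}}

```text
time: 30.85
tcp_pos: [0.6155, -0.0017, 0.0297]
orientation: [3.142, 0.0, 1.806]
ft_force: [-0.3, 0.4, -0.6]
gripper_width: 0.0174
```

{"method": "jog_arm", "body": {
  "rows": [
    [-0.23, 0.97, 0, 0, 0, 0, 0],
    [-0.35, 1.46, 0, 0, 0, 0, 0],
    [-0.35, 1.46, 0, 0, 0, 0, 0],
    [-0.35, 1.46, 0, 0, 0, 0, 0],
    [-0.35, 1.46, 0, 0, 0, 0, 0],
    [-0.23, 0.97, 0, 0, 0, 0, 0],
    [-0.23, 0.97, 0, 0, 0, 0, 0],
    [0, 0, 0, 0, 0, 0, 0],
    [0, 0, 0, 0, 0, 0, 0],
    [0, 0, 0, 0, 0, 0, 0]
  ]
}}

```text
time: 31.85
tcp_pos: [0.6135, 0.007, 0.0297]
orientation: [3.142, 0.0, 1.806]
ft_force: [-0.2, -0.4, -0.2]
gripper_width: 0.0169
```

```bash
python3 p.py
```

```text
31.85 [0.61347222 0.00699549 0.02965097] x' 598.2393855661688 y' -136.03949150571552 [3.14157719e+00 5.02250634e-05 1.80578615e+00] [-0.20009984 -0.36923626 -0.24880104]
```

{"method": "jog_arm", "body": {
  "rows": [
    [-0.12, 0.49, 0, 0, 0, 0, 0],
    [-0.12, 0.49, 0, 0, 0, 0, 0],
    [-0.12, 0.49, 0, 0, 0, 0, 0],
    [-0.12, 0.49, 0, 0, 0, 0, 0],
    [-0.12, 0.49, 0, 0, 0, 0, 0],
    [-0.12, 0.49, 0, 0, 0, 0, 0],
    [-0.12, 0.49, 0, 0, 0, 0, 0],
    [0, 0, 0, 0, 0, 0, 0],
    [0, 0, 0, 0, 0, 0, 0],
    [0, 0, 0, 0, 0, 0, 0]
  ]
}}

```text
time: 32.85
tcp_pos: [0.6126, 0.0105, 0.0297]
orientation: [3.142, 0.0, 1.806]
ft_force: [-0.7, -1.9, -0.8]
gripper_width: 0.0172
```

```bash
python3 p.py; python3 snap.py 13
```

```text
32.85 [0.61263796 0.0104562  0.02965878] x' 598.2338518504672 y' -132.47964198128176 [3.14155285e+00 4.94894507e-05 1.80584891e+00] [-0.72763321 -1.85949822 -0.79677026]
32.85 [0.61263796 0.0104562  0.02965878] [3.14155285e+00 4.94894507e-05 1.80584891e+00] [-0.72763321 -1.85949822 -0.79677026] 0.017195371807423157
pics/w13.png 1.5625
```

View pics/w13.png

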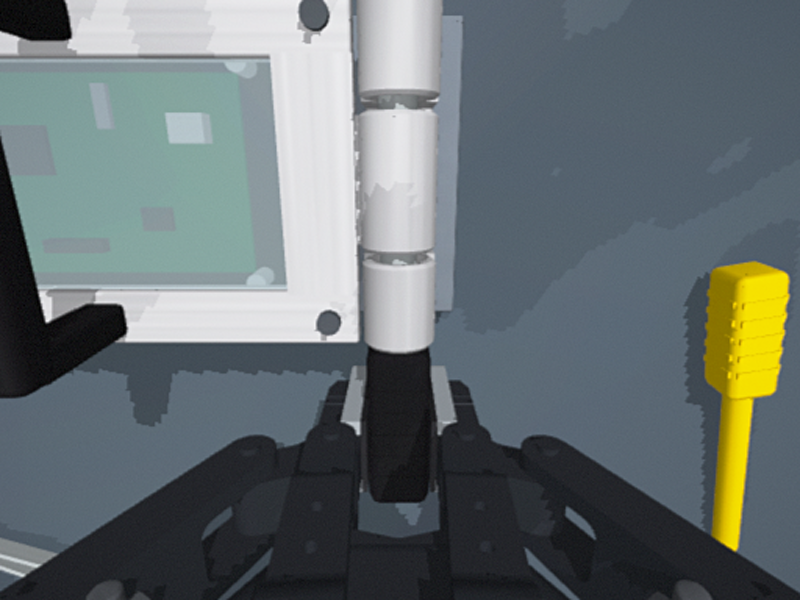

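{"method": "jog_arm", "body": {
  "rows": [
    [-0.07, 0.29, 0, 0, 0, 0, 0],
    [-0.07, 0.29, 0, 0, 0, 0, 0],
    [-0.07, 0.29, 0, 0, 0, 0, 0],
    [-0.07, 0.29, 0, 0, 0, 0, 0],
    [-0.07, 0.29, 0, 0, 0, 0, 0],
    [0, 0, 0, 0, 0, 0, 0],
    [0, 0, 0, 0, 0, 0, 0],
    [0, 0, 0, 0, 0, 0, 0],
    [0, 0, 0, 0, 0, 0, 0],
    [0, 0, 0, 0, 0, 0, 0]
  ]
}}

```text
time: 33.9
tcp_pos: [0.6124, 0.0112, 0.0297]
orientation: [3.142, 0.001, 1.806]
ft_force: [0.1, -5.1, -0.8]
gripper_width: 0.0174
```

```bash
python3 p.py
```

```text
33.9 [0.6123933  0.01124432 0.02968511] x' 598.1794305117801 y' -131.65622104850166 [3.14157124e+00 9.05493046e-04 1.80585760e+00] [ 0.0590069  -5.14863995 -0.78436725]
```

{"method": "jog_arm", "body": {
  "rows": [
    [-0.07, 0.29, 0, 0, 0, 0, 0],
    [-0.07, 0.29, 0, 0, 0, 0, 0],
    [-0.07, 0.29, 0, 0, 0, 0, 0],
    [-0.07, 0.29, 0, 0, 0, 0, 0],
    [-0.07, 0.29, 0, 0, 0, 0, 0],
    [0, 0, 0, 0, 0, 0, 0],
    [0, 0, 0, 0, 0, 0, 0],
    [0, 0, 0, 0, 0, 0, 0],
    [0, 0, 0, 0, 0, 0, 0],
    [0, 0, 0, 0, 0, 0, 0]
  ]
}}

```text
time: 34.9
tcp_pos: [0.6125, 0.0113, 0.0298]
orientation: [3.141, 0.003, 1.806]
ft_force: [0.7, -10.4, -2.1]
gripper_width: 0.0172
```

```bash
python3 p.py
```

```text
34.9 [0.61248597 0.0112628  0.02978611] x' 598.2738500859134 y' -131.65982322865105 [3.14129818e+00 3.11610606e-03 1.80639503e+00] [  0.74200606 -10.39148497  -2.08443859]
```

```bash
python3 snap.py 14; python3 - <<'E'
from h import *
st,f=pickle.load(open("w14.pkl","rb")); crop(f["image"],215,190,295,250,"pics/c14.png")
E
```

```text
34.9 [0.61248597 0.0112628  0.02978611] [3.14129818e+00 3.11610606e-03 1.80639503e+00] [  0.74200606 -10.39148497  -2.08443859] 0.0171675084080781
pics/w14.png 1.5625
pics/c14.png 10.0
```

View pics/c14.png

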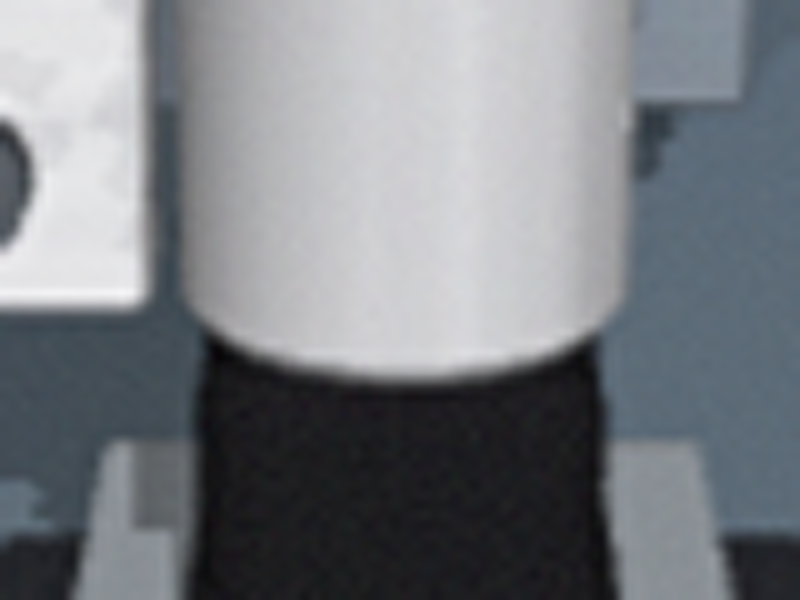

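Stop is firm at 10 N and no gap shows between the shoulder (400,375 in the crop) and the mouth. I'll ease off to about zero force, then release.

{"method": "jog_arm", "body": {
  "rows": [
    [0.16, -0.68, 0, 0, 0, 0, 0],
    [0.16, -0.68, 0, 0, 0, 0, 0],
    [0.12, -0.48, 0, 0, 0, 0, 0],
    [0, 0, 0, 0, 0, 0, 0],
    [0, 0, 0, 0, 0, 0, 0],
    [0, 0, 0, 0, 0, 0, 22],
    [0, 0, 0, 0, 0, 0, 30],
    [0, 0, 0, 0, 0, 0, 40],
    [0, 0, 0, 0, 0, 0, 45],
    [0, 0, 0, 0, 0, 0, 45]
  ]
}}

```text
time: 35.95
tcp_pos: [0.6123, 0.0119, 0.0297]
orientation: [3.142, -0.0, 1.806]
ft_force: [-0.2, -0.3, -0.5]
gripper_width: 0.0449
```

```bash
python3 p.py; python3 snap.py 15
```

```text
35.95 [0.61229685 0.01186745 0.02967854] x' 598.2307206470293 y' -131.0277566754202 [ 3.14156641e+00 -2.88223721e-04  1.80596617e+00] [-0.21986686 -0.34415852 -0.48566781]
35.95 [0.61229685 0.01186745 0.02967854] [ 3.14156641e+00 -2.88223721e-04  1.80596617e+00] [-0.21986686 -0.34415852 -0.48566781] 0.04485708096213533
pics/w15.png 1.5625
```

View pics/w15.png

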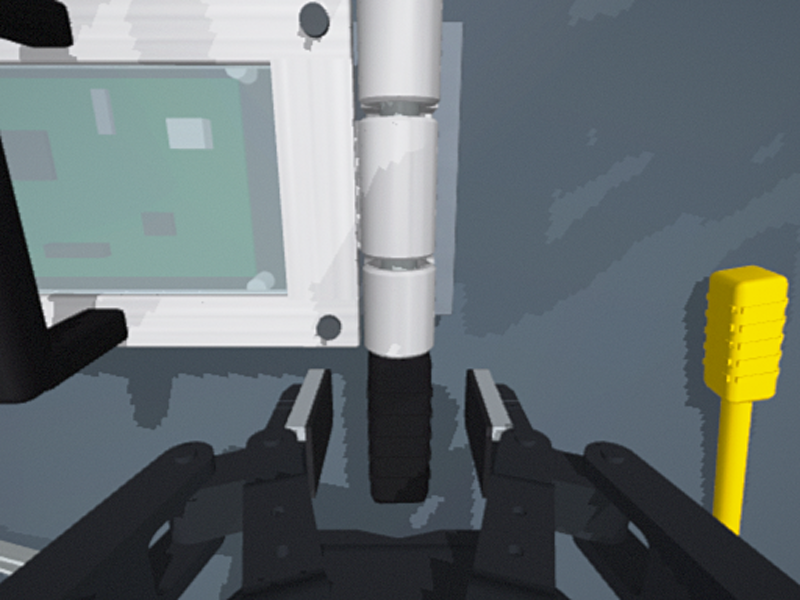

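Released, with the handle still against the mouth. Rising clear for a last check.

{"method": "jog_arm", "body": {
  "rows": [
    [0, 0, 10, 0, 0, 0, 45],
    [0, 0, 20, 0, 0, 0, 45],
    [0, 0, 30, 0, 0, 0, 45],
    [0, 0, 40, 0, 0, 0, 60],
    [2, -20, 40, 0, 0, 0, 60],
    [2, -20, 20, 0, 0, 0, 60],
    [0, 0, 0, 0, 0, 0, 60],
    [0, 0, 0, 0, 0, 0, 60],
    [0, 0, 0, 0, 0, 0, 60],
    [0, 0, 0, 0, 0, 0, 60]
  ]
}}

```text
time: 37.0
tcp_pos: [0.615, -0.0276, 0.1879]
orientation: [-3.138, -0.002, 1.806]
ft_force: [0.1, -0.4, -0.4]
gripper_width: 0.0601
```

```bash
python3 p.py; python3 snap.py 16; python3 - <<'E'
from h import *
from bench import vision
f=vision.grab_frame("side"); crop(f["image"],190,110,390,260,"pics/s16.png")
st,f=pickle.load(open("w16.pkl","rb")); P,T=cloud(f,st); crop(f["image"],150,0,360,160,"pics/c16.png")
a=0.235; ex=np.array([np.cos(a),np.sin(a)]);ey=np.array([-ex[1],ex[0]])
x=P[...,:2]@ex*1e3;y=P[...,:2]@ey*1e3;z=P[...,2]*1e3
for y0 in range(-168,-12,6):
    m=(y>=y0)&(y<y0+6)&(z>45)&(z<75)&(abs(x-597.5)<13)
    if m.sum()>3: print(y0,m.sum(),"z %.1f x %.1f"%(np.percentile(z[m],90),x[m].mean()))
m=(z>43)&(z<50)&(x>435)&(x<585)&(y>-112)&(y<-12)
A=np.c_[x[m],y[m],np.ones(m.sum())];c=np.linalg.lstsq(A,z[m],rcond=None)[0];print("plate slope",c[:2],"z mid",np.median(z[m]))
E
```

```text
37.0 [ 0.61500255 -0.02760262  0.18794723] x' 591.6717259288921 y' -170.04296998878675 [-3.13828528e+00 -1.52859206e-03  1.80645726e+00] [ 0.09483731 -0.43143294 -0.37960498]
37.0 [ 0.61500255 -0.02760262  0.18794723] [-3.13828528e+00 -1.52859206e-03  1.80645726e+00] [ 0.09483731 -0.43143294 -0.37960498] 0.06007302996214246
pics/w16.png 1.5625
pics/s16.png 4.0
pics/c16.png 3.75
-156 110 z 58.3 x 597.6
-150 129 z 58.6 x 598.2
-144 125 z 58.9 x 597.7
-138 125 z 58.5 x 597.7
-132 134 z 58.5 x 598.1
-126 141 z 58.6 x 598.0
-120 131 z 58.6 x 597.8
-114 133 z 58.2 x 597.7
-108 158 z 59.9 x 596.8
-102 162 z 59.8 x 596.9
-96 168 z 59.8 x 596.8
-90 188 z 60.0 x 596.8
-84 135 z 59.5 x 596.5
-78 181 z 60.0 x 596.8
-72 178 z 59.8 x 596.4
-66 195 z 59.9 x 596.2
-60 192 z 60.0 x 596.4
-54 203 z 59.9 x 596.6
-48 163 z 59.2 x 596.6
-42 209 z 60.0 x 597.0
-36 205 z 59.9 x 596.9
-30 213 z 59.8 x 597.1
-24 218 z 60.0 x 597.1
-18 37 z 58.8 x 597.7
plate slope [-0.00119049  0.00146374] z mid 45.79322836854688
```

View pics/s16.png

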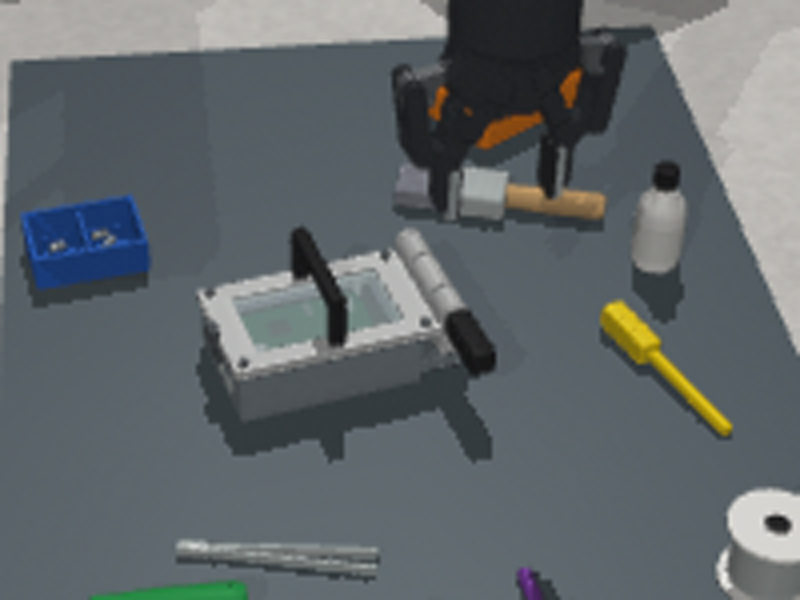

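View pics/w16.png

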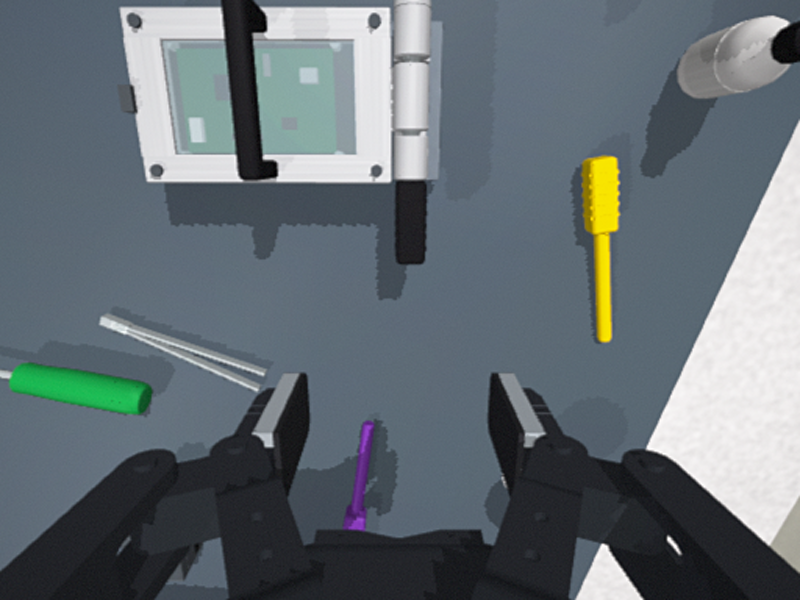

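The cover lies flat and the pin is home, with its handle against the mouth at (410,182). The gripper is well clear, so I'll hand in.

```bash
python3 -c "
from bench import manip
print(manip.hand_in())"
```

```text
the job is handed in; nothing more can be done
None
```

The cover is back on the fixture and the hinge pin is home through all three knuckles. I handed in at about 37 s with the gripper open and clear.

**Cover:** I set it on the rim with its knuckle between the fixed ones. My first slide stuck by friction: the cover pressed down with about 27 N and took about 20 N sideways without moving. I lifted it off by about 0.4 mm and carried it roughly 4 mm back. I then slid it on with almost no load until it stopped against the hinge blocks at about 5 N. I eased it off about 1.8 mm where 1.5 mm was intended, so its knuckle sits 0.3–0.5 mm forward of the fixed ones, inside the bore play.

**Pin:** I took the black-handled one from the V-block, not the look-alikes. It went in with under 2 N until the shoulder stopped firmly, and I pushed to about 10 N to confirm, below the 30 N limit.

**Last checks:**
- The cover plate measures level, to about 1.5 mm per metre.
- No gap shows between the pin's shoulder and the open knuckle's mouth.
- The tool did not touch any of the other things on the bench, and those in the last pictures look unmoved.
- The camera placed the hinge axis about 1 mm forward of where the arm felt it. I went by feel, and the free insertion bore that out.

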